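# Fit the guide block on the bent tool-rest bar and clip in the keeper pin

### The arm

A 6-joint arm with a two-finger parallel gripper is mounted at the origin on a cart in front of the work surface, level with it; the furniture and walls round the work are solid. World frame = base frame: x ahead of the robot, y to its left, z up, the work surface at z = 0. Lengths are in m, angles in rad, forces in N, time in s.
With the tool pointing down it reaches from about 0.375 to 0.9 m from the base axis. Payload 3.1 kg.
Tool frame: the origin (TCP) lies on the centre line of the jaws, within the pads' length; the fingertips stand 8 mm ahead of it and the grasp point (between the pads) lies 11 mm behind it; z points along the fingers, y is the line along which they close (so a half turn about z gives the same grasp; the last joint's range is limited). The gripper opens to 87 mm and grips with 3 to 60 N. Pads are 19 mm wide; open, the fingers measure 117 mm over their backs; the gripper's body (75 mm by 190 mm) begins 51 mm behind the grasp point.
Start: joints at [-1.431, 0.527, 1.433, -0, 1.181, -0.178], TCP at [0.196, -0.593, 0.205] pointing down, gripper open.
Joint ranges: [-3.08, 3.08], [-0.75, 2.2], [0.22, 2.44], [-1.43, 4.57], [0, 2.65], [-2.85, 2.85]. Speed limits (rad/s): [2.79, 2.79, 3.14, 3.14, 3.14, 3.14].

### API

Orientations are given as a unit quaternion [x, y, z, w].
In Python, from rig import robot gives the robot as it stands. The module is installed in compiled form; this text tells all that it offers.
- The arm moves only by the tool send_rows, never from a script. Its argument "increments" is one flat list of numbers, 7 for each row, row after row: the turn, a rotation vector about the world's x, y, z in rad, then the shift along the world's x, y, z in cm, then the opening, from 0 (shut) to 1 (fully open). A call has 1 to 20 rows; each row shifts and turns the commanded pose from where the row before left it; what a row does not reach is not made up. A row lasts 1/12 s, in which the tool goes at most 41.7 mm and 7.16 degrees, less where a joint would pass 70% of its speed; a pose out of reach is approached as far as the arm can. A call is refused whole if a number of a shift passes 4.17 or a number of a turn 0.125, either way. A call with a gripper value outside its range is refused whole. The fingers move at their own pace and stop on an object; "newtons" is the grip in N (left out, the last holds). Time passes only in rows, so rows that do not move let the fingers close. It gives the time, the measured TCP pose, the force, the opening and the grip force at its end, in the units of the state.
- robot.get_obs(): the state, without advancing time (a new reading comes with each control period).
- robot.camera(name): name is "side" or "top" or "wrist"; returns a dict with "image" (384x512x3 uint8, red, green, blue), "range_z" (384x512 float32, m along the optical axis (not along the pixel's ray), 0 where there is no reading), "fx", "fy", "cx", "cy" (pixels), "R" (3x3) and "t" (3): a world point X has camera coordinates R X + t. Camera axes: x right, y down, z forward; pixel columns grow to the right and rows downward; lengths in m; the calibration is good to about 2 mm. A picture is of the moment at which its call begins.
- robot.hand_in(): hands the job in; it is judged then, once.
The state is a dict: "time": time; "q": joint angles; "joint_velocities": joint speeds; "joint_torque": joint torques, N m; "position": TCP position; "tool_rot": TCP orientation; "ft_force": force on the tool from outside, world axes, zero at the start; "moment": the same for the moment, N m; "grip_width": finger opening in m; "grip_force": force on a finger pad.
Only numpy, scipy, OpenCV 4.12 (cv2) and the standard library are available. Lean on these libraries where they do the work, as an engineer would, in place of code of your own. Each camera call takes 0.05 s, during which the arm holds its last target. There are 200 camera calls.

### The job

Pick up the tall guide block with the large bore, thread it onto the open end of the bent bar on the stand and slide it round the bend, without forcing it, until it sits against the stop collar. Then close the open end: snap the headed keeper pin down into the pair of spring clips, centred between them and fully home, and let go of everything. Leave the other block, the oil bottle, the paste tin and the dressing stick where they are.

Things in the scene. Friction and masses are not known exactly. Their poses are not given: they have to be found in the camera images.
- stand: Fixed dark steel plate about 215 x 200 x 10 mm (its -x, +y corner cut out) with a level bent steel bar, 12 mm thick, axis 115 mm above the table. From the free end the bar runs straight 75 mm, bends left (from above) by 70 deg, then runs along the stand's +y to a stop collar and one post (20 mm thick, top at 127 mm, axis 28 mm past stop_face). No other support. Origin: on its underside, midway.
- bar_end (a point): On the bar's axis at its rounded free end (the metal ends 6 mm farther out); at (-0.0234, -0.1026, 0.115) in the stand's frame, axes as the stand's. From here the straight leg heads 20 deg from the stand's +x towards its +y.
- bend_start (a point): On the bar's axis where the bend begins; at (0.0471, -0.0770, 0.115) in the stand's frame, axes as the stand's. The bend has a centre-line radius of 50 mm about (0.030, -0.030) in the stand's frame.
- bend_end (a point): On the bar's axis where the bend ends; at (0.080, -0.030, 0.115) in the stand's frame. Axes as the stand's.
- stop_face (a point): On the bar's axis at the face of the stop collar; at (0.080, 0.055, 0.115) in the stand's frame. Axes as the stand's. The block is home when it touches this face: its bore centre is then 11 mm short of it.
- clips: Pair of upright C-shaped spring clips, open at the top, fixed on the stand beside the bar's free end, at y = -31 and +31 mm, each 8 mm wide along y; jaw tips 15 mm above the origin and 15 mm to either side. Origin: midway between them on the seated pin's axis, at (-0.0659, -0.0298, 0.115) in the stand's frame; y along the seated pin (20 deg + 90 deg from the stand's x), z up.
- clip_seat (a point): The bottom of the clips' seat, midway between them, 6 mm under the origin of clips; axes as the clips'. A pin pressed straight down spreads the jaws (10 to 20 N in all) and rests on the seats with its axis 6 mm above this point, crossing 15 mm in front of bar_end. Between the two 10 mm thick clip posts there is free space down to the plate.
- guide: Guide block, plain steel-grey metal, 22 mm (its x) by 34 mm (its y) by 60 mm high, with a round bore 18 mm in diameter right through along its x, 36 mm above the underside. About 0.1 kg. Origin: centre of its underside; starts upright. On the bar it hangs with the top of its bore on the bar, up to 3 mm lower than centred. Pinch its plain sides (34 mm) from above. A fixed grinder 280 mm high stands between here and the stand.
- guide_bore (a point): Centre of the guide block's bore, 36 mm above its origin; axes as the block's, bore along x.
- pin: Keeper pin, plain steel: round shaft 12 mm in diameter, 186 mm long along its x, with a 20 x 20 mm square head 12 mm long at each end; the same either way round. Origin under its middle, 10 mm below its axis as it starts, lying on the flats of the heads on the table. About 0.12 kg.
- pin_mid (a point): Middle of the pin's shaft, on its axis; axes as the pin's, x along it.
- spare: Other block, not to be used: 22 x 34 mm, only 46 mm high, with a 7 mm bore along its x that does not fit the bar. Origin at the centre of its underside; bystander.
- oil_bottle: Small bottle, 37 mm in diameter, 113 mm high, origin under its centre; bystander behind the stand.
- paste_tin: Round tin, 60 mm in diameter, 24 mm high, origin under its centre; bystander.
- dressing_stick: Square abrasive stick 22 x 22 x 130 mm along its y, lying, origin under its centre; bystander.

How it is judged:
On the way:
1. The guide block is on the bar against the stop collar (gap under 6 mm) (y of guide_bore in the frame of stand between 0.038 and 0.047 m and x of guide_bore in the frame of stand between 0.075 and 0.085 m and z of guide_bore in the frame of stand between 0.108 and 0.119 m and angle between the x axis of guide and the y axis of stand, either way round below 0.25 rad), for 0.2 s.
At the end, for the whole second after the job is handed in: Guide block hangs on the far leg, gap to the stop collar under 6 mm, bore within 0.25 rad of the bar; pin in both clips, middle within 12 mm of the clips' middle lengthwise, 3 mm sideways and in height, 0.08 rad in line; both at rest (all of step 1 and y of pin_mid in the frame of clips between -0.012 and 0.012 m and x of pin_mid in the frame of clips between -0.003 and 0.003 m and z of pin_mid in the frame of clips between -0.003 and 0.003 m and angle between the x axis of pin and the y axis of clips, either way round below 0.08 rad and linear speed of each of guide, pin below 0.02 m/s); the robot touches nothing.
It fails at once if The guide block is forced against the bar or stand (over 60 N) (contact force between guide and stand above 60 N).
It fails at once if The other block is moved by more than 30 mm or tipped (distance of spare from where it was at the start of the episode above 0.03 m or angle between spare's own z axis and vertical above 0.4 rad).
It fails at once if The oil bottle is moved by more than 30 mm or tipped (distance of oil_bottle from where it was at the start of the episode above 0.03 m or angle between oil_bottle's own z axis and vertical above 0.4 rad).
It fails at once if The paste tin is moved by more than 30 mm or tipped (distance of paste_tin from where it was at the start of the episode above 0.03 m or angle between paste_tin's own z axis and vertical above 0.4 rad).
It fails at once if The dressing stick is moved by more than 30 mm or tipped (distance of dressing_stick from where it was at the start of the episode above 0.03 m or angle between dressing_stick's own z axis and vertical above 0.4 rad).
It also fails if it takes over 70 s, if anything falls off the work surface, if the arm or the gripper's body presses on something with over 40 N, if the wrist force passes 120 N, or if a joint passes its speed limit or range.

## Working session

There is one attempt and no reset: what is moved stays moved. The work goes in short steps, Python scripts to look and compute and a tool call to move; the robot and the scene stay as the last step left them, time stands still between calls to the robot, and variables do not carry over. Pictures are saved under pics/ and viewed, at most 10 in all, crops included, and the job is handed in when it is done.

Besides the shell and the picture viewer there is one more tool, called after ">>>" in YAML: its name, and indented under it one key for each argument. send_rows: Moves the arm, as the interface text tells. Its arguments: {"type":"object","properties":{"increments":{"type":"array"},"newtons":{"type":"number"}},"required":["increments"]}

```bash
mkdir -p pics; cat > h.py <<'E'
import numpy as np, cv2
from rig import robot
def cam(n,save=None):
    c=robot.camera(n)
    if save: cv2.imwrite('pics/'+save,c['image'][:,:,::-1])
    return c
def cloud(c):
    z=c['range_z']; v,u=np.mgrid[:z.shape[0],:z.shape[1]]
    P=np.stack([(u-c['cx'])/c['fx']*z,(v-c['cy'])/c['fy']*z,z],-1)
    W=(P-c['t'])@c['R']; W[z==0]=np.nan
    return W
def ray(c,u,v,h):
    d=c['R'].T@np.array([(u-c['cx'])/c['fx'],(v-c['cy'])/c['fy'],1]); o=-c['R'].T@c['t']
    return o+d*(h-o[2])/d[2]
E
python3 - <<'E'
from h import *
o=robot.get_obs(); print({k:np.round(v,3) for k,v in o.items()})
ims=[]
for n in ['side','top','wrist']:
    c=cam(n,n+'0.png'); ims.append(c); np.savez(n+'0.npz',**c)
    print(n,c['fx'],np.round(-c['R'].T@c['t'],3),np.round(c['R'],2).tolist())
E
```

```text
{'time': np.float64(0.0), 'q': array([-1.431,  0.528,  1.434, -0.   ,  1.181, -0.179]), 'joint_velocities': array([-0.001,  0.001, -0.   ,  0.   ,  0.   ,  0.   ]), 'joint_torque': array([ 1.0000e-03, -4.4004e+01, -1.7659e+01,  6.3000e-02,  5.8000e-02,
       -0.0000e+00]), 'position': array([ 0.196, -0.593,  0.204]), 'tool_rot': array([ 0.987,  0.159,  0.   , -0.001]), 'ft_force': array([ 1.107, -0.306, -0.582]), 'moment': array([ 0.081,  0.058, -0.055]), 'grip_force': np.float64(0.0), 'grip_width': np.float64(0.087)}
side 350.5283225237737 [ 0.568 -0.79   0.707] [[1.0, 0.06, 0.02], [0.05, -0.64, -0.77], [-0.03, 0.77, -0.64]]
top 415.2108531138757 [ 0.295 -0.061  1.401] [[0.02, -1.0, -0.01], [-0.98, -0.02, -0.18], [0.18, 0.02, -0.98]]
wrist 329.6524954464493 [ 0.269 -0.569  0.382] [[0.31, -0.95, -0.0], [-0.91, -0.3, 0.28], [-0.27, -0.09, -0.96]]
```

View pics/top0.png

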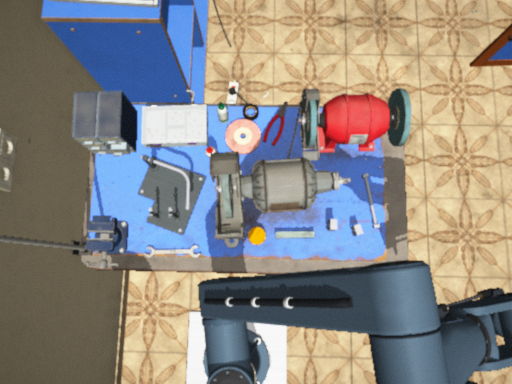

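View pics/side0.png

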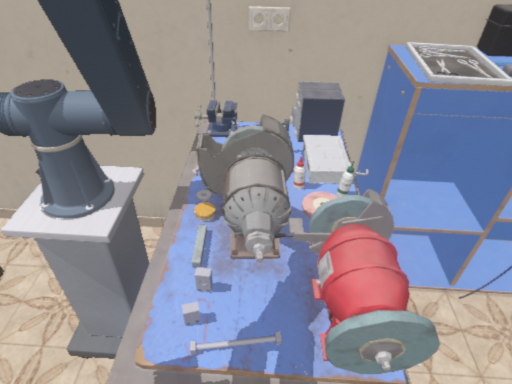

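The top view shows the stand near (170,190), the blocks at (333,225) and (357,229), the pin at (371,200) and the grinder between them at (285,185). The side view shows the blocks at (203,278) and (191,313) and the pin at (235,343). I'll zoom in on these next.

```bash
python3 - <<'E'
from h import *
t=dict(np.load('top0.npz'))
a=cv2.resize(t['image'][140:250,130:220],None,fx=5,fy=5,interpolation=cv2.INTER_CUBIC)[:550]
b=cv2.resize(t['image'][170:245,320:390],None,fx=5,fy=5,interpolation=cv2.INTER_CUBIC)
b=cv2.copyMakeBorder(b,0,550-b.shape[0],0,0,cv2.BORDER_CONSTANT)
cv2.imwrite('pics/z.png',np.hstack([a,b])[:,:,::-1])
W=cloud(t)
def blobs(m,name,mn=15):
    n,l,s,ce=cv2.connectedComponentsWithStats(m.astype(np.uint8))
    for i in range(1,n):
        if s[i,4]<mn: continue
        p=W[l==i]; print(name,'px',ce[i].round(),'n',s[i,4],'med',np.nanmedian(p,0).round(3),'zmax',np.nanpercentile(p[:,2],90).round(3), 'rect',[np.round(x,1) for x in cv2.minAreaRect(np.argwhere(l==i)[:,::-1].astype(np.float32))])
roi=np.zeros(W.shape[:2],bool); roi[105:255,90:390]=1
z=W[...,2]
blobs(roi&(z>0.1)&(z<0.135),'100-135')
r2=roi.copy(); r2[:,:320]=0
blobs(r2&(z>0.012)&(z<0.09),'right low')
hsv=cv2.cvtColor(t['image'],cv2.COLOR_RGB2HSV)
r3=r2.copy(); r3[:170]=0; r3[240:]=0
blobs(r3&(hsv[...,1]<90),'gray right')
blobs(roi&(z>0.004)&(z<0.02)&(hsv[...,1]<110),'plate',80)
E
```

```text
100-135 px [126. 124.] n 137 med [0.741 0.375 0.118] zmax 0.131 rect [array([125.6, 123.7]), array([ 9.3, 37.5]), np.float64(12.5)]
100-135 px [220. 106.] n 18 med [0.817 0.07  0.105] zmax 0.107 rect [array([220.5, 106. ]), array([2., 5.]), np.float64(90.0)]
100-135 px [301. 111.] n 18 med [ 0.796 -0.195  0.113] zmax 0.134 rect [array([302. , 110.5]), array([11.,  2.]), np.float64(90.0)]
100-135 px [303. 132.] n 36 med [ 0.728 -0.199  0.115] zmax 0.129 rect [array([302.7, 133.4]), array([21.1,  1.9]), np.float64(85.9)]
100-135 px [306. 138.] n 21 med [ 0.706 -0.21   0.116] zmax 0.133 rect [array([306.3, 137.5]), array([15.1,  1.5]), np.float64(86.2)]
100-135 px [315. 144.] n 22 med [ 0.69  -0.24   0.122] zmax 0.132 rect [array([315., 144.]), array([12.,  2.]), np.float64(90.0)]
100-135 px [ 99. 143.] n 51 med [0.68  0.458 0.114] zmax 0.134 rect [array([ 98.5, 142.6]), array([16.1,  6.1]), np.float64(11.3)]
100-135 px [115. 149.] n 52 med [0.66  0.404 0.11 ] zmax 0.118 rect [array([114.5, 149. ]), array([23.,  2.]), np.float64(-0.0)]
100-135 px [170. 174.] n 353 med [0.601 0.209 0.12 
[... 2569 characters left out ...]
, 129. ]), array([35., 48.]), np.float64(0.0)]
plate px [170. 196.] n 2640 med [0.538 0.241 0.01 ] zmax 0.014 rect [array([167.2, 195.4]), array([57. , 63.3]), np.float64(21.8)]
plate px [370. 200.] n 179 med [ 0.529 -0.436  0.015] zmax 0.018 rect [array([369.6, 200.1]), array([54.9,  5.5]), np.float64(78.2)]
plate px [282. 210.] n 81 med [ 0.488 -0.138  0.01 ] zmax 0.013 rect [array([280.5, 210. ]), array([ 3.6, 43.1]), np.float64(86.1)]
plate px [121. 237.] n 255 med [0.386 0.394 0.011] zmax 0.016 rect [array([120. , 238.7]), array([17.4, 36.7]), np.float64(20.8)]
plate px [172. 250.] n 220 med [0.345 0.224 0.007] zmax 0.011 rect [array([171. , 249.5]), array([ 9., 56.]), np.float64(90.0)]
```

View pics/z.png

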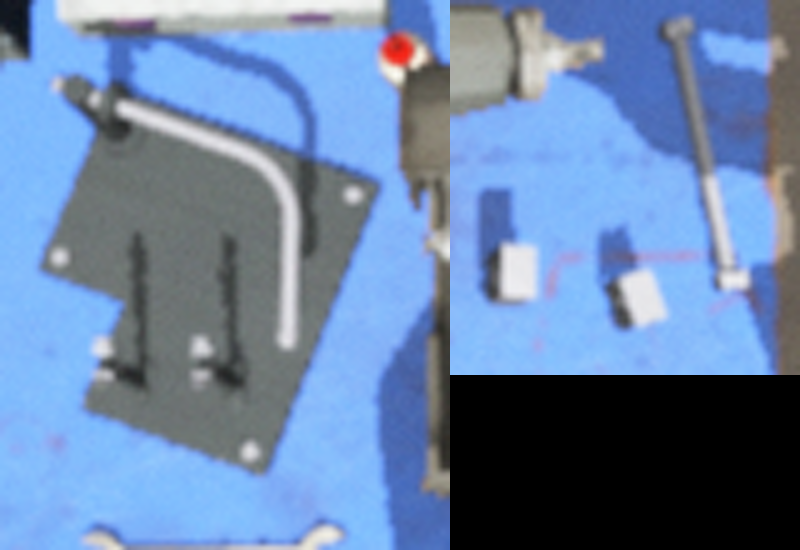

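The zoom shows these positions:
- **Bar:** the free end is at crop (288,340), pixel (188,208). It runs up, bends left and ends at the collar and post at crop (100,98).
- **Clips:** at crop (102,360) and (202,360).
- **Guide:** the left block (crop 518,272), which measures 60 mm high.
- **Spare:** the right block, 46 mm high.
- **Pin:** runs from crop (678,30) to (733,278).

```bash
python3 - <<'E'
from h import *
t=dict(np.load('top0.npz')); s=dict(np.load('side0.npz'))
W=cloud(t); hsv=cv2.cvtColor(t['image'],cv2.COLOR_RGB2HSV)
def line(p):
    vx,vy,x,y=cv2.fitLine(p.astype(np.float32),cv2.DIST_HUBER,0,0.01,0.01).ravel(); return np.array([x,y]),np.array([vx,vy])
v,u=np.mgrid[:384,:512]
m=(t['image'].min(2)>135)&(u<192)&(u>140)&(v>155)&(v<211)
pts=np.array([ray(t,a,b,0.118)[:2] for b,a in np.argwhere(m)]); px=np.argwhere(m)
l1=pts[(px[:,0]>185)&(px[:,1]>180)]; l2=pts[(px[:,1]>153)&(px[:,1]<172)&(px[:,0]<180)]
p1,d1=line(l1); p2,d2=line(l2)
if d1[0]<0:d1=-d1
if d2[1]<0:d2=-d2
a1,a2=[np.degrees(np.arctan2(d[1],d[0])) for d in(d1,d2)]
print(len(l1),len(l2),'ang',a1,a2)
k=np.linalg.solve(np.c_[d1,-d2],p2-p1); X=p1+d1*k[0]
th=np.radians((a1-20+a2-90)/2); R=np.array([[np.cos(th),-np.sin(th)],[np.sin(th),np.cos(th)]])
o=X-R@[0.08,-0.065]
print('theta',np.degrees(th),'stand',o)
for n,q in dict(end=(-.0234,-.1026),bs=(.0471,-.077),be=(.08,-.03),stop=(.08,.055),clips=(-.0659,-.0298)).items(): print(n,(o+R@q).round(4))
print('end px ray',ray(t,187.6,208,.115).round(4))
for c,n in((t,'top'),(s,'side')):
    w=cloud(c).reshape(-1,3); k=(w[:,0]>.33)&(w[:,0]<.57)&(w[:,1]>-.36)&(w[:,1]<-.22)&(w[:,2]>.075)&(w[:,2]<.4)
    q=w[k]
    if len(q): print(n,len(q),q.min(0).round(3),q.max(0).round(3)); 
    for lo in np.arange(.33,.57,.03):
        e=q[(q[:,0]>=lo)&(q[:,0]<lo+.03)]
        if len(e): print('  x',round(lo,2),len(e),e.min(0).round(3),e.max(0).round(3))
E
```

```text
101 76 ang 1.6516862 69.36037
theta -19.493973 stand [0.52787492 0.25309456]
end [0.4716 0.1642]
bs [0.5466 0.1648]
be [0.5933 0.1981]
stop [0.6216 0.2782]
clips [0.4558 0.247 ]
end px ray [0.4737 0.1604 0.115 ]
top 453 [ 0.489 -0.337  0.136] [ 0.57  -0.22   0.217]
  x 0.48 17 [ 0.489 -0.231  0.165] [ 0.508 -0.22   0.202]
  x 0.51 132 [ 0.511 -0.3    0.146] [ 0.54  -0.22   0.203]
  x 0.54 304 [ 0.54  -0.337  0.136] [ 0.57  -0.221  0.217]
side 1522 [ 0.486 -0.338  0.103] [ 0.57 -0.22  0.22]
  x 0.48 212 [ 0.486 -0.234  0.107] [ 0.51  -0.22   0.205]
  x 0.51 485 [ 0.51  -0.302  0.103] [ 0.54 -0.22  0.22]
  x 0.54 825 [ 0.54  -0.338  0.127] [ 0.57  -0.22   0.218]
```

>>> send_rows:
  increments: [0, 0, 0.12, 1.2, 1.45, 0, 0.5, 0, 0, 0.12, 1.2, 1.45, 0, 0.5, 0, 0, 0.12, 1.2, 1.45, 0, 0.5, 0, 0, 0.12, 1.2, 1.45, 0, 0.5, 0, 0, 0.12, 1.2, 1.45, 0, 0.5, 0, 0, 0.12, 1.2, 1.45, 0, 0.5, 0, 0, 0.12, 1.2, 1.45, 0, 0.5, 0, 0, 0.12, 1.2, 1.45, 0, 0.5, 0, 0, 0.12, 1.2, 1.45, 0, 0.5, 0, 0, 0.12, 1.2, 1.45, 0, 0.5, 0, 0, 0.12, 1.2, 1.45, 0, 0.5, 0, 0, 0.12, 1.2, 1.45, 0, 0.5, 0, 0, 0.12, 1.2, 1.45, 0, 0.5, 0, 0, 0.12, 1.2, 1.45, 0, 0.5, 0, 0, 0.12, 1.2, 1.45, 0, 0.5, 0, 0, 0.12, 1.2, 1.45, 0, 0.5, 0, 0, 0.12, 1.2, 1.45, 0, 0.5, 0, 0, 0.12, 1.2, 1.45, 0, 0.5, 0, 0, 0.12, 1.2, 1.45, 0, 0.5, 0, 0, 0.12, 1.2, 1.45, 0, 0.5]

```text
time: 1.82
position: [0.4363, -0.3025, 0.2047]
tool_rot: [0.207, 0.978, 0.0, -0.0]
ft_force: [-0.3, 0.2, -0.8]
grip_width: 0.0432
grip_force: 0.0
```

>>> send_rows:
  increments: [0, 0, 0.105, 0, 0, 0, 0.5, 0, 0, 0.105, 0, 0, 0, 0.5, 0, 0, 0.106, 0, 0, 0, 0.5, 0, 0, 0.106, 0, 0, 0, 0.5, 0, 0, 0, 0, 0, 0, 0.5]

```text
time: 2.23
position: [0.4359, -0.3032, 0.2047]
tool_rot: [-0.001, 1.0, 0.0, -0.0]
ft_force: [-0.1, -0.0, -0.5]
grip_width: 0.0438
grip_force: 0.0
```

```bash
cat >> h.py <<'E'
from scipy.spatial.transform import Rotation as Ro
def st():
    o=robot.get_obs(); M=Ro.from_quat(o['tool_rot']).as_matrix()
    print('t',round(float(o['time']),2),'pos',np.round(o['position'],4),'psi',np.degrees(np.arctan2(M[1,0],M[0,0])).round(2),'zax',M[:,2].round(3),'F',np.round(o['ft_force'],1),'w',round(float(o['grip_width']),4),'gf',round(float(o['grip_force']),1),'q',np.round(o['q'],2))
    return o
E
python3 - <<'E'
from h import *
st(); c=cam('wrist','w1.png'); np.savez('w1.npz',**c)
W=cloud(c)
for lo,hi in((.055,.066),(.040,.052)):
    m=((W[...,2]>lo)&(W[...,2]<hi)).astype(np.uint8); n,l,s,ce=cv2.connectedComponentsWithStats(m)
    for i in range(1,n):
        if s[i,4]>150:
            p=W[l==i]; r=cv2.minAreaRect(p[:,:2].astype(np.float32)*1000); print(lo,s[i,4],ce[i].round(),np.median(p,0).round(4),[np.round(x,1) for x in r])
E
```

```text
t 2.23 pos [ 0.4359 -0.3032  0.2047] psi -179.93 zax [-0.  0. -1.] F [-0.1 -0.  -0.5] w 0.0438 gf 0.0 q [-0.82  0.4   1.67 -0.    1.07 -2.39]
0.055 721 [255. 179.] [ 0.4386 -0.3038  0.0583] [array([ 439. , -303.8]), array([21.9, 34.4]), np.float64(87.8)]
0.055 392 [410. 232.] [ 0.496  -0.1388  0.0591] [array([ 495.3, -140.5]), array([ 6.6, 61.2]), np.float64(7.5)]
0.04 717 [176. 162.] [ 0.4243 -0.3861  0.0443] [array([ 425. , -386.4]), array([33.9, 22.5]), np.float64(18.9)]
0.04 359 [398. 227.] [ 0.4953 -0.1485  0.0445] [array([ 496.7, -148.5]), array([13.1, 78.7]), np.float64(15.7)]
```

View pics/w1.png

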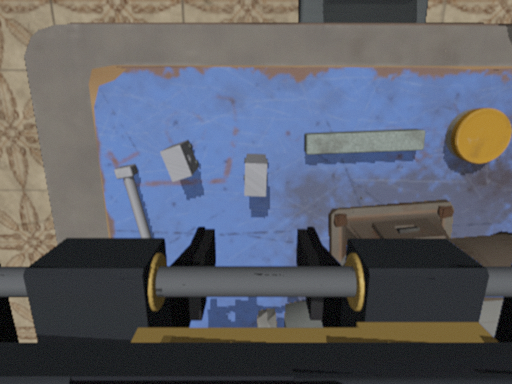

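The wrist view shows the guide at (256,178), the spare at (177,162), the pin at upper left (125,172), the stick at (365,140) and the motor grinder at lower right. A direct cross-grip would put the 190 mm gripper body into the motor. I'll take the guide by its 22 mm faces first, shift it about 5 cm towards -x, then regrip.

>>> send_rows:
  increments: [0, 0, 0, -0.15, 0, -2, 0.5, 0, 0, 0, -0.15, 0, -2, 0.5, 0, 0, 0, -0.15, 0, -2, 0.5, 0, 0, 0, -0.15, -0.05, -2, 0.5, 0, 0, 0, 0, 0, -2, 0.5, 0, 0, 0, 0, 0, -2, 0.5, 0, 0, 0, 0, 0, -2, 0.5, 0, 0, 0, 0, 0, -1.5, 0.5, 0, 0, 0, 0, 0, -0.9, 0.5, 0, 0, 0, 0, 0, 0, 0.2, 0, 0, 0, 0, 0, 0, 0.1, 0, 0, 0, 0, 0, 0, 0.1, 0, 0, 0, 0, 0, 0, 0.1, 0, 0, 0, 0, 0, 0, 0.1]
  newtons: 15

```text
time: 3.45
position: [0.4304, -0.3046, 0.0422]
tool_rot: [0.0, 1.0, -0.001, 0.001]
ft_force: [-3.2, -0.8, 17.4]
grip_width: 0.0184
grip_force: 12.9
```

```bash
python3 - <<'E'
from h import *
st(); c=cam('wrist','w2.png'); s=cam('side')
cv2.imwrite('pics/w2c.png',np.hstack([cv2.resize(c['image'][:,120:400],None,fx=1.4,fy=1.4),cv2.resize(s['image'][220:354,130:270],(400,538),interpolation=cv2.INTER_CUBIC)[:537]])[:,:,::-1])
E
```

```text
t 3.45 pos [ 0.4304 -0.3046  0.0422] psi 179.95 zax [ 0.001 -0.002 -1.   ] F [-3.2 -0.8 17.4] w 0.0184 gf 12.9 q [-0.83  0.65  1.81 -0.    0.68 -2.4 ]Traceback (most recent call last):
  File "<stdin>", line 3, in <module>
    return _nx.concatenate(arrs, 1, dtype=dtype, casting=casting)
           ~~~~~~~~~~~~~~~^^^^^^^^^^^^^^^^^^^^^^^^^^^^^^^^^^^^^^^
ValueError: all the input array dimensions except for the concatenation axis must match exactly, but along dimension 0, the array at index 0 has size 538 and the array at index 1 has size 537
```

```bash
python3 - <<'E'
from h import *
c=cam('wrist','w2.png'); s=cam('side')
cv2.imwrite('pics/w2c.png',np.hstack([cv2.resize(c['image'][:,120:400],(392,538)),cv2.resize(s['image'][220:354,130:270],(400,538),interpolation=cv2.INTER_CUBIC)])[:,:,::-1])
E
```

```text
(no output)
```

View pics/w2c.png

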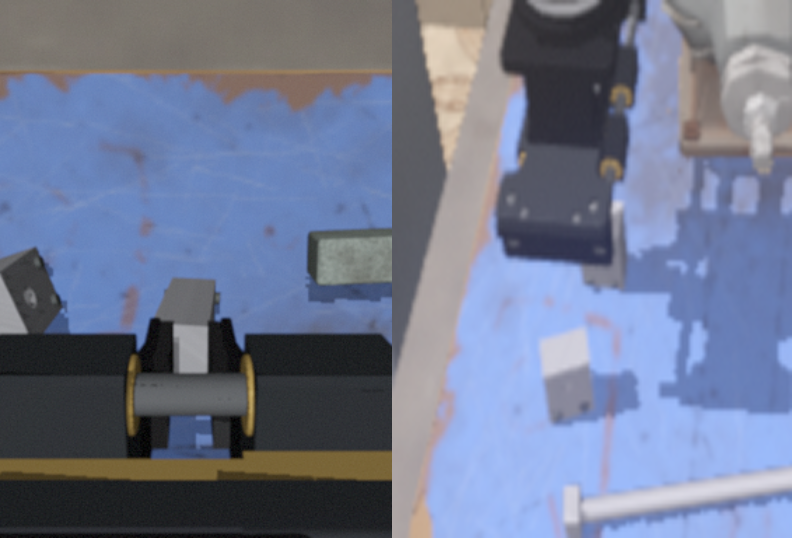

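The block is between the fingers at left-panel (195,345). The reading is 18.4 mm with some vertical force, so the pads may be biting into the bore rim. I'll lift slightly and check.

>>> send_rows:
  increments: [0, 0, 0, 0, 0, 0.4, 0.1, 0, 0, 0, 0, 0, 0.4, 0.1, 0, 0, 0, 0, 0, 0.2, 0.1, 0, 0, 0, 0, 0, 0, 0.1]

```text
time: 3.98
position: [0.4303, -0.3043, 0.0517]
tool_rot: [0.0, 1.0, -0.001, 0.001]
ft_force: [-0.8, 0.1, 0.2]
grip_width: 0.0088
grip_force: 0.0
```

```bash
python3 - <<'E'
from h import *
st(); c=cam('wrist'); W=cloud(c)
s=cam('side'); S=cloud(s)
for n,w in(('wrist',W),('side',S)):
    k=(abs(w[...,0]-.43)<.03)&(abs(w[...,1]+.304)<.016)&(w[...,2]>.008)&(w[...,2]<.08)
    p=w[k]; print(n,len(p),np.percentile(p,[2,50,98],axis=0).round(4).tolist() if len(p) else '')
E
```

```text
t 3.98 pos [ 0.4303 -0.3043  0.0517] psi 179.95 zax [ 0.001 -0.001 -1.   ] F [-0.8  0.1  0.2] w 0.0088 gf 0.0 q [-0.83  0.64  1.8   0.    0.7  -2.4 ]
wrist 2111 [[0.419, -0.316, 0.0097], [0.4224, -0.3035, 0.0581], [0.4455, -0.2914, 0.0786]]
side 183 [[0.4224, -0.316, 0.0092], [0.4489, -0.3127, 0.0287], [0.455, -0.2925, 0.063]]
```

The grip was lost: the fingers closed to the commanded 8.8 mm. I'll open, lift and re-measure the block.

>>> send_rows:
  increments: [0, 0, 0, 0, 0, 0, 0.5, 0, 0, 0, 0, 0, 0, 0.5, 0, 0, 0, 0, 0, 0, 0.5, 0, 0, 0, 0, 0, 2, 0.5, 0, 0, 0, 0, 0, 2.5, 0.5, 0, 0, 0, 0, 0, 2.5, 0.5, 0, 0, 0, 0, 0, 2.5, 0.5, 0, 0, 0, 0, 0, 2.5, 0.5, 0, 0, 0, 0, 0, 2.5, 0.5, 0, 0, 0, 0, 0, 0.8, 0.5, 0, 0, 0, 0, 0, 0, 0.5]

```text
time: 5.0
position: [0.431, -0.3051, 0.206]
tool_rot: [0.0, 1.0, -0.002, 0.002]
ft_force: [-0.5, -0.1, -0.2]
grip_width: 0.0435
grip_force: 0.0
```

```bash
python3 - <<'E'
from h import *
st(); c=cam('wrist','w3.png'); W=cloud(c)
for lo,hi in((.052,.068),(.040,.052),(.008,.035)):
    m=((W[...,2]>lo)&(W[...,2]<hi)&(W[...,1]<-.25)).astype(np.uint8); n,l,s,ce=cv2.connectedComponentsWithStats(m)
    for i in range(1,n):
        if s[i,4]>100:
            p=W[l==i]; r=cv2.minAreaRect(p[:,:2].astype(np.float32)*1000); print(lo,s[i,4],ce[i].round(),np.median(p,0).round(4),[np.round(x,1) for x in r])
cv2.imwrite('pics/w3c.png',cv2.resize(c['image'][100:250,150:350],(800,600),interpolation=cv2.INTER_CUBIC)[:,:,::-1])
E
```

```text
t 5.0 pos [ 0.431  -0.3051  0.206 ] psi 179.96 zax [ 0.004 -0.004 -1.   ] F [-0.5 -0.1 -0.2] w 0.0435 gf 0.0 q [-0.83  0.39  1.68 -0.    1.06 -2.4 ]
0.052 718 [257. 182.] [ 0.4379 -0.3042  0.0582] [array([ 438.6, -303.7]), array([21.6, 34. ]), np.float64(89.4)]
0.04 702 [179. 166.] [ 0.4244 -0.3861  0.0442] [array([ 425.1, -386.5]), array([34. , 22.7]), np.float64(18.5)]
0.008 233 [190. 157.] [ 0.4184 -0.3773  0.0207] [array([ 418. , -380.6]), array([40.1, 18.3]), np.float64(50.7)]
0.008 105 [258. 160.] [ 0.4219 -0.3031  0.0192] [array([ 425.9, -303.7]), array([ 9.2, 26.6]), np.float64(0.2)]
0.008 823 [136. 200.] [ 0.4692 -0.4456  0.0134] [array([ 478.4, -446.6]), array([88.4, 19.4]), np.float64(9.7)]
```

View pics/w3c.png

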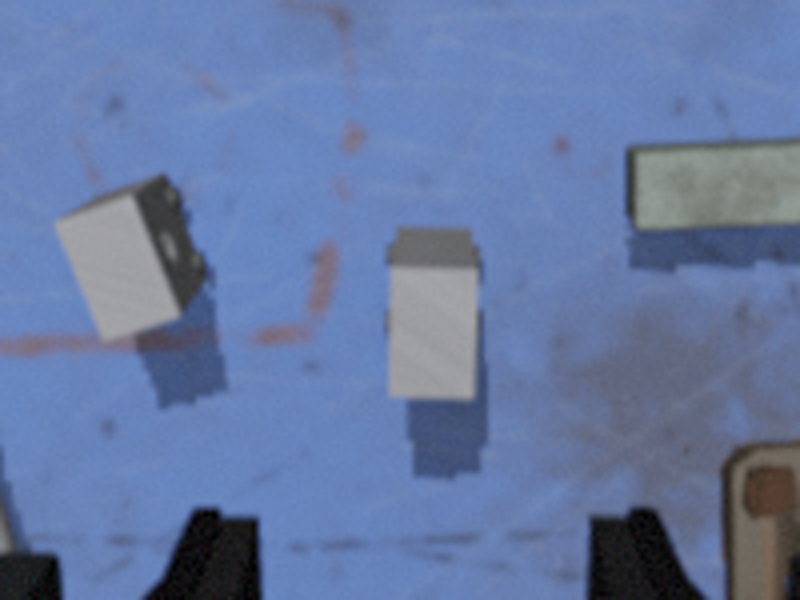

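The guide is still upright at about (0.4386, -0.3037), so the fingertips probably entered the 18 mm bore. I'll grip above the bore this time (tips at 47 mm or higher) and slide the block along the table.

>>> send_rows:
  increments: [0, 0, 0, 0, 0.1, -2.5, 0.5, 0, 0, 0, 0, 0, -2.5, 0.5, 0, 0, 0, 0, 0, -2.5, 0.5, 0, 0, 0, 0, 0, -2.5, 0.5, 0, 0, 0, 0, 0, -2.5, 0.5, 0, 0, 0, 0, 0, -1.5, 0.5, 0, 0, 0, 0, 0, -1.1, 0.5, 0, 0, 0, 0, 0, 0, 0.3, 0, 0, 0, 0, 0, 0, 0.15, 0, 0, 0, 0, 0, 0, 0.15, 0, 0, 0, 0, 0, 0, 0.15, 0, 0, 0, 0, 0, 0, 0.15]
  newtons: 20

```text
time: 6.05
position: [0.4303, -0.3033, 0.0536]
tool_rot: [0.0, 1.0, -0.001, 0.0]
ft_force: [-0.1, 0.1, -0.4]
grip_width: 0.0184
grip_force: 0.0
```

>>> send_rows:
  increments: [0, 0, 0, 0, 0, 0, 0.15, 0, 0, 0, 0, 0, 0, 0.1]

```text
time: 6.22
position: [0.4302, -0.3032, 0.0536]
tool_rot: [0.0, 1.0, -0.0, 0.0]
ft_force: [-0.3, -0.6, -0.1]
grip_width: 0.0122
grip_force: 0.0
```

```bash
python3 - <<'E'
from h import *
st(); c=cam('wrist'); W=cloud(c)
b=cv2.resize(c['image'][180:330,150:350],(800,600),interpolation=cv2.INTER_CUBIC)
cv2.imwrite('pics/w4c.png',b[:,:,::-1])
E
```

```text
t 6.22 pos [ 0.4302 -0.3032  0.0536] psi 179.96 zax [ 0.001 -0.001 -1.   ] F [-0.3 -0.6 -0.1] w 0.0122 gf 0.0 q [-0.83  0.63  1.81 -0.    0.7  -2.4 ]
```

View pics/w4c.png

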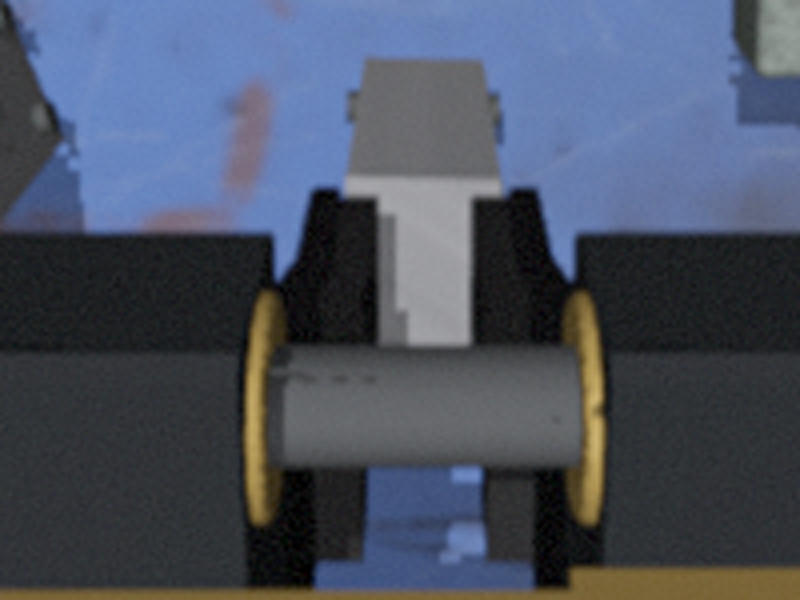

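The picture shows the fingers overlapping the block's top face (inner edges at 375 and 470, block top from 345 to 500). So the tips sit higher than the text's 8 mm figure implies. I'll measure the fingertip height from the side camera.

```bash
python3 - <<'E'
from h import *
o=robot.get_obs(); p0=o['position']
for n in('side','wrist'):
    c=cam(n); w=cloud(c); v=w.reshape(-1,3); col=c['image'].reshape(-1,3)
    k=(abs(v[:,0]-p0[0])<.03)&(abs(v[:,1]-p0[1])<.045)&(v[:,2]>.01)&(v[:,2]<.2)&(col.max(1)<75)
    q=v[k]; print(n,len(q))
    for lo in np.arange(.01,.13,.01):
        e=q[(q[:,2]>=lo)&(q[:,2]<lo+.01)]
        if len(e)>3: print(round(lo,3),len(e),e.min(0).round(3),e.max(0).round(3))
E
```

```text
side 118
wrist 27748
0.07 258 [ 0.418 -0.316  0.07 ] [ 0.439 -0.29   0.08 ]
0.08 363 [ 0.418 -0.317  0.08 ] [ 0.431 -0.289  0.09 ]
0.09 432 [ 0.418 -0.318  0.09 ] [ 0.429 -0.289  0.1  ]
0.1 408 [ 0.418 -0.317  0.1  ] [ 0.438 -0.289  0.11 ]
0.11 626 [ 0.418 -0.316  0.11 ] [ 0.441 -0.291  0.12 ]
0.12 141 [ 0.422 -0.313  0.12 ] [ 0.438 -0.293  0.13 ]
```

```bash
python3 - <<'E'
from h import *
for f,p,psi in(('wrist0.npz',[.196,-.593,.2045],18.3),('w1.npz',[.4359,-.3032,.2047],180)):
    c=dict(np.load(f)); v=cloud(c).reshape(-1,3)-p; a=np.radians(psi)
    X=np.c_[v[:,0]*np.cos(a)+v[:,1]*np.sin(a), v[:,0]*np.sin(a)-v[:,1]*np.cos(a), v[:,2]]  # tool x,y ; z up rel TCP
    print(f)
    for lo in np.arange(-.04,.07,.005):
        e=X[(X[:,2]>=lo)&(X[:,2]<lo+.005)&(abs(X[:,0])<.03)&(abs(X[:,1])<.07)]
        if len(e)>3: print(round(lo,3),len(e),e.min(0).round(3),e.max(0).round(3), 'inner',np.abs(e[:,1]).min().round(3))
E
```

```text
wrist0.npz
0.01 4 [-0.004 -0.044  0.015] [0.011 0.049 0.015] inner 0.043
0.015 261 [-0.009 -0.052  0.015] [0.012 0.052 0.02 ] inner 0.043
0.02 336 [-0.009 -0.053  0.02 ] [0.012 0.052 0.025] inner 0.043
0.025 313 [-0.006 -0.053  0.025] [0.012 0.052 0.03 ] inner 0.043
0.03 332 [-0.003 -0.053  0.03 ] [0.012 0.052 0.035] inner 0.043
0.035 347 [-0.001 -0.053  0.035] [0.012 0.052 0.04 ] inner 0.043
0.04 381 [ 0.002 -0.054  0.04 ] [0.012 0.053 0.045] inner 0.043
0.045 320 [-0.01  -0.055  0.045] [0.012 0.055 0.05 ] inner 0.044
0.05 395 [-0.01  -0.056  0.05 ] [0.012 0.055 0.055] inner 0.043
0.055 288 [-0.01  -0.057  0.055] [0.012 0.056 0.06 ] inner 0.043
0.06 564 [-0.011 -0.049  0.06 ] [0.001 0.049 0.065] inner 0.043
0.065 518 [-0.012 -0.049  0.065] [0.005 0.049 0.07 ] inner 0.043
0.07 425 [-0.011 -0.049  0.07 ] [0.007 0.049 0.075] inner 0.047
w1.npz
0.015 172 [-0.009 -0.031  0.015] [0.012 0.03  0.02 ] inner 0.022
0.02 224 [-0.009 -0.031  0.02 ] [0.012 0.03  0.025] inner 0.021
0.025 236 [-0.006 -0.031  0.025] [0.012 0.03  0.03 ] inner 0.022
0.03 250 [-0.004 -0.031  0.03 ] [0.012 0.031 0.035] inner 0.022
0.035 261 [-0.001 -0.031  0.035] [0.012 0.031 0.04 ] inner 0.021
0.04 326 [ 0.002 -0.032  0.04 ] [0.012 0.031 0.045] inner 0.022
0.045 266 [ 0.004 -0.034  0.045] [0.012 0.033 0.05 ] inner 0.022
0.05 349 [-0.01  -0.035  0.05 ] [0.012 0.034 0.055] inner 0.022
0.055 258 [-0.009 -0.035  0.055] [0.012 0.035 0.06 ] inner 0.022
0.06 343 [-0.011 -0.027  0.06 ] [0.001 0.027 0.065] inner 0.021
0.065 476 [-0.012 -0.027  0.065] [0.004 0.027 0.07 ] inner 0.022
0.07 198 [-0.008 -0.027  0.07 ] [0.007 0.027 0.075] inner 0.026
```

Depth data and the first contact agree: the fingertips are about 15.5 mm above the reported TCP, where the text puts them 8 mm beyond it. I'll use that measured offset from here on and redo the grip properly.

>>> send_rows:
  increments: [0, 0, 0, 0, 0, 0, 0.5, 0, 0, 0, 0, 0, 0, 0.5, 0, 0, 0, 0, 0, 0, 0.5, 0, 0, 0, 0, 0, 0, 0.5, 0, 0, 0, 0, 0, 0, 0.5, 0, 0, 0, 0, 0, 0, 0.5, 0, 0, 0, 0, 0, -1.2, 0.5, 0, 0, 0, 0, 0, -1.2, 0.5, 0, 0, 0, 0, 0, -1.0, 0.5, 0, 0, 0, 0, 0, 0, 0.1, 0, 0, 0, 0, 0, 0, 0.1, 0, 0, 0, 0, 0, 0, 0.1, 0, 0, 0, 0, 0, 0, 0.1, 0, 0, 0, 0, 0, 0, 0.1, 0, 0, 0, 0, 0, 0, 0.1]
  newtons: 15

```text
time: 7.62
position: [0.4303, -0.3034, 0.0195]
tool_rot: [0.0, 1.0, -0.0, 0.0]
ft_force: [-0.3, -0.4, 1.6]
grip_width: 0.0217
grip_force: 14.9
```

>>> send_rows:
  increments: [0, 0, 0, 0, 0, 0.3, 0.1, 0, 0, 0, -1, 0, 0, 0.1, 0, 0, 0, -1, 0, 0, 0.1, 0, 0, 0, -1, 0, 0, 0.1, 0, 0, 0, -1, 0, 0, 0.1, 0, 0, 0, -1, 0, 0, 0.1, 0, 0, 0, 0, 0, 0, 0.1, 0, 0, 0, 0, 0, -0.3, 0.1, 0, 0, 0, 0, 0, 0, 0.1, 0, 0, 0, 0, 0, 0, 0.5, 0, 0, 0, 0, 0, 0, 0.5, 0, 0, 0, 0, 0, 0, 0.5, 0, 0, 0, 0, 0, 0, 0.5, 0, 0, 0, 0, 0, 2.0, 0.5, 0, 0, 0, 0, 0, 2.5, 0.5, 0, 0, 0, 0, 0, 2.5, 0.5]

```text
time: 8.95
position: [0.3796, -0.3023, 0.0891]
tool_rot: [0.0, 1.0, 0.001, -0.001]
ft_force: [0.7, -1.0, 0.1]
grip_width: 0.0429
grip_force: 0.0
```

>>> send_rows:
  increments: [0, 0, -0.12, 0, 0, 0.5, 0.7, 0, 0, -0.12, 0, 0, 0, 0.7, 0, 0, -0.12, 0, 0, 0, 0.7, 0, 0, -0.12, 0, 0, 0, 0.7, 0, 0, -0.12, 0, 0, 0, 0.7, 0, 0, -0.12, 0, 0, 0, 0.7, 0, 0, -0.12, 0, 0, 0, 0.7, 0, 0, -0.12, 0, 0, 0, 0.7, 0, 0, -0.12, 0, 0, 0, 0.7, 0, 0, -0.12, 0, 0, 0, 0.7, 0, 0, -0.12, 0, 0, 0, 0.7, 0, 0, -0.12, 0, 0, 0, 0.7, 0, 0, -0.13, 0, 0, 0, 0.7]

```text
refused, turn out of range in row 13
```

```bash
python3 - <<'E'
from h import *
st(); c=cam('wrist','w5.png'); W=cloud(c)
m=((W[...,2]>.053)&(W[...,2]<.066)&(c['image'].min(2)>80)&(abs(W[...,1]+.3)<.05)).astype(np.uint8); n,l,s,ce=cv2.connectedComponentsWithStats(m)
for i in range(1,n):
    if s[i,4]>200:
        p=W[l==i]; r=cv2.minAreaRect(p[:,:2].astype(np.float32)*1000); print(s[i,4],ce[i].round(),np.median(p,0).round(4),[np.round(x,1) for x in r])
E
```

```text
t 8.95 pos [ 0.3796 -0.3023  0.0891] psi 179.97 zax [-0.001  0.002 -1.   ] F [ 0.7 -1.   0.1] w 0.0429 gf 0.0 q [-0.9   0.53  1.88  0.    0.73 -2.47]
1582 [254. 226.] [ 0.3871 -0.3034  0.0583] [array([ 388.3, -303.5]), array([21.8, 34.8]), np.float64(89.3)]
```

>>> send_rows:
  increments: [0, 0, -0.121, 0.2, 0, 0.3, 0.7, 0, 0, -0.121, 0.2, 0, 0, 0.7, 0, 0, -0.121, 0.2, 0, 0, 0.7, 0, 0, -0.121, 0.2, 0, 0, 0.7, 0, 0, -0.121, 0.05, -0.1, 0, 0.7, 0, 0, -0.121, 0, 0, 0, 0.7, 0, 0, -0.121, 0, 0, 0, 0.7, 0, 0, -0.121, 0, 0, 0, 0.7, 0, 0, -0.121, 0, 0, 0, 0.7, 0, 0, -0.121, 0, 0, 0, 0.7, 0, 0, -0.121, 0, 0, 0, 0.7, 0, 0, -0.121, 0, 0, 0, 0.7, 0, 0, -0.119, 0, 0, 0, 0.7, 0, 0, 0, 0, 0, 0, 0.7]

```text
time: 10.17
position: [0.3886, -0.3039, 0.0918]
tool_rot: [0.708, 0.706, 0.0, 0.0]
ft_force: [-0.4, -0.2, 0.5]
grip_width: 0.0609
grip_force: 0.0
```

>>> send_rows:
  increments: [0, 0, 0, 0, 0, -2.0, 0.7, 0, 0, 0, 0, 0, -2.0, 0.7, 0, 0, 0, 0, 0, -2.0, 0.7, 0, 0, 0, 0, 0, -1.6, 0.7, 0, 0, 0, 0, 0, 0, 0.25, 0, 0, 0, 0, 0, 0, 0.25, 0, 0, 0, 0, 0, 0, 0.25, 0, 0, 0, 0, 0, 0, 0.25, 0, 0, 0, 0, 0, 0, 0.25, 0, 0, 0, 0, 0, 0, 0.25, 0, 0, 0, 0, 0, 0, 0.25]
  newtons: 20

```text
time: 11.08
position: [0.3889, -0.3046, 0.0169]
tool_rot: [0.707, 0.707, -0.0, 0.001]
ft_force: [-0.9, -1.1, 5.1]
grip_width: 0.034
grip_force: 20.0
```

```bash
python3 - <<'E'
from h import *
st()
E
```

```text
t 11.08 pos [ 0.3889 -0.3046  0.0169] psi 89.96 zax [ 0.001 -0.002 -1.   ] F [-0.9 -1.1  5.1] w 0.034 gf 20.0 q [-0.89  0.68  1.9   0.    0.56 -0.89]
```

The guide is gripped at 34.0 mm with 20 N. Before carrying it over, I'll check the clearance for the gripper body around the stand.

```bash
python3 - <<'E'
from h import *
for f in('top0.npz','side0.npz'):
    w=cloud(dict(np.load(f))).reshape(-1,3)
    print(f)
    for zlo,zhi in((.1,.16),(.16,.45)):
      for lo in np.arange(.36,.8,.04):
        e=w[(w[:,2]>zlo)&(w[:,2]<zhi)&(w[:,0]>=lo)&(w[:,0]<lo+.04)&(w[:,1]>-.02)&(w[:,1]<.42)]
        if len(e)>5: print(zlo,round(lo,2),len(e),'y<.16 max',e[e[:,1]<.14][:,1].max(initial=-1).round(3),'y>.3 min',e[e[:,1]>.31][:,1].min(initial=9).round(3),'zmax',e[:,2].max().round(3), 'mid n',((e[:,1]>.14)&(e[:,1]<.31)).sum())
E
```

```text
top0.npz
0.1 0.36 69 y<.16 max 0.064 y>.3 min 0.392 zmax 0.16 mid n 0
0.1 0.4 126 y<.16 max 0.062 y>.3 min 0.391 zmax 0.155 mid n 0
0.1 0.44 140 y<.16 max 0.071 y>.3 min 0.405 zmax 0.16 mid n 84
0.1 0.48 79 y<.16 max 0.073 y>.3 min 9.0 zmax 0.16 mid n 47
0.1 0.52 101 y<.16 max 0.079 y>.3 min 9.0 zmax 0.16 mid n 48
0.1 0.56 91 y<.16 max 0.081 y>.3 min 9.0 zmax 0.151 mid n 67
0.1 0.6 177 y<.16 max 0.006 y>.3 min 0.31 zmax 0.157 mid n 165
0.1 0.64 82 y<.16 max 0.109 y>.3 min 0.313 zmax 0.147 mid n 5
0.1 0.68 107 y<.16 max -1.0 y>.3 min 0.37 zmax 0.159 mid n 0
0.1 0.72 70 y<.16 max -1.0 y>.3 min 0.373 zmax 0.159 mid n 0
0.1 0.76 67 y<.16 max -1.0 y>.3 min 0.374 zmax 0.16 mid n 0
0.1 0.8 95 y<.16 max 0.079 y>.3 min 0.375 zmax 0.16 mid n 0
0.16 0.36 148 y<.16 max 0.065 y>.3 min 9.0 zmax 0.207 mid n 0
0.16 0.4 73 y<.16 max 0.068 y>.3 min 9.0 zmax 0.205 mid n 0
0.16 0.44 175 y<.16 max 0.069 y>.3 min 9.0 zmax 0.226 mid n 0
0.16 0.48 207 y<.16 max 0.044 y>.3 min 9.0 zmax 0.246 mid n 0
0.16 0.52 366 y<.16 max 0.08 y>.3 min 9.0 zmax 0.263 mid n 0
0.16 0.56 396 y<.16 max 0.084 y>.3 min 9.0 zmax 0
[... 993 characters left out ...]
 zmax 0.208 mid n 0
0.16 0.4 259 y<.16 max 0.069 y>.3 min 9.0 zmax 0.203 mid n 0
0.16 0.44 349 y<.16 max 0.043 y>.3 min 9.0 zmax 0.23 mid n 0
0.16 0.48 430 y<.16 max 0.046 y>.3 min 9.0 zmax 0.248 mid n 0
0.16 0.52 486 y<.16 max 0.08 y>.3 min 9.0 zmax 0.264 mid n 0
0.16 0.56 580 y<.16 max 0.086 y>.3 min 9.0 zmax 0.262 mid n 0
0.16 0.6 418 y<.16 max 0.085 y>.3 min 9.0 zmax 0.243 mid n 0
0.16 0.64 22 y<.16 max 0.007 y>.3 min 0.372 zmax 0.183 mid n 0
0.16 0.68 125 y<.16 max -1.0 y>.3 min 0.367 zmax 0.185 mid n 0
0.16 0.72 129 y<.16 max -1.0 y>.3 min 0.369 zmax 0.185 mid n 0
0.16 0.76 123 y<.16 max -1.0 y>.3 min 0.372 zmax 0.184 mid n 0
0.16 0.8 89 y<.16 max -1.0 y>.3 min 0.371 zmax 0.185 mid n 0
```

>>> send_rows:
  increments: [0, 0, 0, 0, 0, 1, 0.25, 0, 0, 0, 0.2, 0, 3.5, 0.25, 0, 0, 0, 0.2, 0, 3.5, 0.25, 0, 0, 0, 0.2, 0, 3.5, 0.25, 0, 0, 0, 0.2, 0, 3.5, 0.25, 0, 0, 0, 0.2, 0, 3.5, 0.25, 0, 0, 0, 0.2, 0, 3.5, 0.25, 0, 0, 0, 0.2, 0, 3.5, 0.25, 0, 0, 0, 0.2, 0, 3.5, 0.25, 0, 0, 0, 0.2, 0, 3.5, 0.25, 0, 0, 0, 0, 0, 0, 0.25]

```text
time: 12.0
position: [0.4091, -0.3065, 0.349]
tool_rot: [0.707, 0.707, -0.0, 0.008]
ft_force: [1.7, -1.2, -1.9]
grip_width: 0.0337
grip_force: 20.0
```

The grinder reaches y≈0.086 up to z≈0.26, so a level gripper body would hit it along the first leg. I'll thread with the hand rolled about 20° towards +y; the bore is round, so this is free. Before that I'll carry the guide over and look at the bar from close up.

>>> send_rows:
  increments: [0, 0, -0.105, 0.1, 3.15, 0, 0.25, 0, 0, -0.105, 0.1, 3.15, 0, 0.25, 0, 0, -0.105, 0.1, 3.15, 0, 0.25, 0, 0, -0.105, 0.1, 3.15, 0, 0.25, 0, 0, -0.105, 0.1, 3.15, 0, 0.25, 0, 0, -0.105, 0.1, 3.15, 0, 0.25, 0, 0, -0.105, 0.1, 3.15, 0, 0.25, 0, 0, -0.105, 0.1, 3.15, 0, 0.25, 0, 0, -0.105, 0.1, 3.15, 0, 0.25, 0, 0, -0.105, 0.1, 3.15, 0, 0.25, 0, 0, -0.105, 0.1, 3.15, 0, 0.25, 0, 0, -0.105, 0.1, 3.15, 0, 0.25, 0, 0, -0.105, 0, 3.15, 0, 0.25, 0, 0, -0.105, 0, 3.15, 0, 0.25, 0, 0, -0.1, 0, 3.15, 0, 0.25, 0, 0, 0, 0, 0, -2, 0.25, 0, 0, 0, 0, 0, -2, 0.25, 0, 0, 0, 0, 0, -2, 0.25, 0, 0, 0, 0, 0, -2, 0.25, 0, 0, 0, 0, 0, -1.9, 0.25]

```text
time: 13.67
position: [0.417, 0.1686, 0.2409]
tool_rot: [1.0, 0.0, -0.001, 0.0]
ft_force: [-0.3, -1.1, -2.1]
grip_width: 0.0337
grip_force: 20.0
```

>>> send_rows:
  increments: [0, 0, 0, 0, 0, 0, 0.25, 0, 0, 0, 0, 0, 0, 0.25]

```text
time: 13.83
position: [0.417, 0.1684, 0.2413]
tool_rot: [1.0, -0.0, -0.002, 0.0]
ft_force: [0.1, 0.2, -0.8]
grip_width: 0.0337
grip_force: 20.0
```

```bash
python3 - <<'E'
from h import *
o=st(); c=cam('wrist','w6.png'); np.savez('w6.npz',**c)
W=cloud(c)
z=W[...,2]
m=((z>.108)&(z<.13)).astype(np.uint8); n,l,s,ce=cv2.connectedComponentsWithStats(m)
for i in range(1,n):
    if s[i,4]>40:
        p=W[l==i]; print(s[i].tolist(),np.nanmin(p,0).round(3),np.nanmax(p,0).round(3))
E
```

```text
t 13.83 pos [0.417  0.1684 0.2413] psi -0.0 zax [-0.003 -0.    -1.   ] F [ 0.1  0.2 -0.8] w 0.0337 gf 20.0 q [0.13 0.24 1.8  0.   1.1  1.71]
[246, 0, 22, 126, 1727] [0.469 0.158 0.112] [0.57  0.176 0.122]
[360, 0, 12, 16, 136] [0.56  0.072 0.108] [0.571 0.081 0.119]
[396, 0, 12, 31, 229] [0.548 0.048 0.108] [0.572 0.052 0.13 ]
[393, 59, 12, 98, 836] [0.443 0.038 0.108] [0.524 0.05  0.13 ]
[358, 92, 19, 130, 1026] [0.38  0.063 0.108] [0.498 0.074 0.13 ]
[197, 121, 14, 13, 141] [0.461 0.209 0.108] [0.474 0.221 0.129]
[126, 122, 18, 13, 153] [0.462 0.271 0.108] [0.473 0.283 0.129]
[198, 142, 14, 14, 145] [0.444 0.209 0.119] [0.454 0.221 0.129]
[129, 144, 17, 14, 158] [0.442 0.27  0.109] [0.453 0.283 0.129]
[398, 165, 55, 50, 1047] [ 0.388 -0.012  0.108] [0.435 0.031 0.13 ]
```

View pics/w6.png

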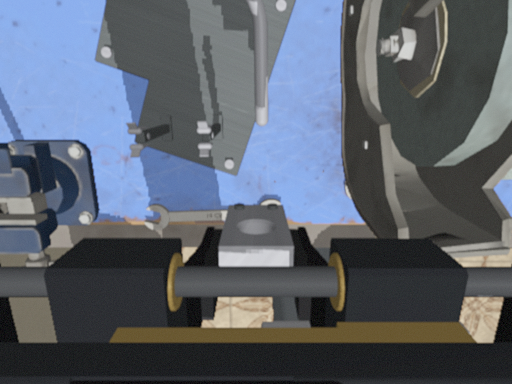

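The bar tip is at (262,122) with leg 1 running up the image, the clips are at (135,140) and (205,140), and the held guide is at (257,240) with its bore facing the bar. Next I'll fit the leg and the block.

```bash
python3 - <<'E'
from h import *
c=dict(np.load('w6.npz')); W=cloud(c); z=W[...,2]
m=((z>.108)&(z<.13)).astype(np.uint8); n,l,s,ce=cv2.connectedComponentsWithStats(m); i=l[80,262]
rows=[]
for v in range(0,126):
    u=np.where(l[v]==i)[0]
    if len(u)>5: 
        a=ray(c,(u.min()+u.max())/2,v,.117); rows.append([v,*a[:2],np.nanmax(W[v,u,2]),len(u)])
rows=np.array(rows); g=rows[(rows[:,1]>.478)&(rows[:,1]<.540)]
k=np.polyfit(g[:,1],g[:,2],1); print('leg1 slope deg',np.degrees(np.arctan(k[0])),'y at x=.4716',np.polyval(k,.4716),'resid',np.std(g[:,2]-np.polyval(k,g[:,1])),'top z',np.median(g[:,3]))
print('tip row last',rows[-3:].round(4))
# held block: bright top face / front face points
p=W.reshape(-1,3); q=p[(abs(p[:,0]-.417)<.035)&(abs(p[:,1]-.1684)<.03)&(p[:,2]>.2)&(p[:,2]<.30)&(c['image'].reshape(-1,3).min(1)>70)]
for lo in np.arange(.2,.3,.01):
    e=q[(q[:,2]>=lo)&(q[:,2]<lo+.01)]
    if len(e)>10: print(round(lo,2),len(e),e.min(0).round(4),e.max(0).round(4),np.median(e,0).round(4))
# clips
for j in range(1,n):
    if 100<s[j,4]<200 and ce[j][0]<230: e=W[l==j]; print('clip',np.nanpercentile(e,[3,97],axis=0).round(4).tolist())
E
```

```text
leg1 slope deg 0.7852622940078382 y at x=.4716 0.16347890326291256 resid 0.00011755281160885037 top z 0.12011999380560757
tip row last [[1.220e+02 4.718e-01 1.631e-01 1.192e-01 1.200e+01]
 [1.230e+02 4.710e-01 1.636e-01 1.192e-01 1.100e+01]
 [1.240e+02 4.701e-01 1.636e-01 1.182e-01 9.000e+00]]
0.22 148 [0.4289 0.1518 0.2222] [0.4322 0.1856 0.2299] [0.4294 0.1689 0.2264]
0.23 347 [0.4288 0.1515 0.2301] [0.4327 0.1856 0.24  ] [0.4295 0.1677 0.2346]
0.24 464 [0.4211 0.1516 0.2401] [0.4301 0.1857 0.25  ] [0.4294 0.1688 0.2465]
0.25 588 [0.4215 0.1435 0.25  ] [0.4301 0.1936 0.26  ] [0.4284 0.1683 0.2524]
0.26 304 [0.4283 0.1427 0.26  ] [0.4302 0.1943 0.27  ] [0.4295 0.1641 0.2663]
0.27 631 [0.4263 0.1425 0.27  ] [0.4303 0.1945 0.28  ] [0.4295 0.1688 0.2753]
0.28 1754 [0.4186 0.142  0.28  ] [0.4307 0.1965 0.2884] [0.4252 0.1688 0.2828]
0.29 24 [0.4084 0.1853 0.2903] [0.4294 0.198  0.298 ] [0.4286 0.1967 0.2939]
clip [[0.4635, 0.2098, 0.1204], [0.4735, 0.2199, 0.128]]
clip [[0.4626, 0.2713, 0.1105], [0.4727, 0.282, 0.1281]]
clip [[0.4439, 0.2095, 0.1204], [0.4537, 0.2197, 0.1283]]
clip [[0.443, 0.271, 0.12], [0.4528, 0.2816, 0.1284]]
```

>>> send_rows:
  increments: [-0.116, 0, 0, 0.5, -0.3, 0, 0.25, -0.116, 0, 0, 0.5, -0.3, 0, 0.25, -0.117, 0, 0, 0.5, -0.3, 0, 0.25, 0, 0, 0.014, 0.5, -0.3, 0, 0.25, 0, 0, 0, 0.13, 0, -1.8, 0.25, 0, 0, 0, 0.13, 0, -1.8, 0.25, 0, 0, 0, 0.13, 0, -1.8, 0.25, 0, 0, 0, 0.13, 0, -1.8, 0.25, 0, 0, 0, 0.13, 0, -1.8, 0.25, 0, 0, 0, 0.13, 0, -1.8, 0.25, 0, 0, 0, 0.13, 0, -1.8, 0.25, 0, 0, 0, 0, 0, -1.0, 0.25, 0, 0, 0, 0, 0, -0.8, 0.25, 0, 0, 0, 0, 0, 0, 0.25, 0, 0, 0, 0, 0, 0, 0.25]

```text
time: 15.13
position: [0.4479, 0.1564, 0.0985]
tool_rot: [0.985, 0.007, 0.002, 0.173]
ft_force: [1.1, -0.8, -1.5]
grip_width: 0.0341
grip_force: 20.0
```

```bash
cat >> h.py <<'E'
def bore():
    o=st(); M=Ro.from_quat(o['tool_rot']).as_matrix(); b=o['position']-M[:,2]*.0195+M[:,0]*.0015
    print('bore',b.round(4),'x dir yaw',np.degrees(np.arctan2(M[1,0],M[0,0])).round(2),'pitch',np.degrees(np.arcsin(M[2,0])).round(2),'roll z',M[:,2].round(3)); return b,M
E
python3 - <<'E'
from h import *
bore(); c=cam('wrist','w7.png'); np.savez('w7.npz',**c); W=cloud(c)
z=W[...,2]; v,u=np.mgrid[:384,:512]
m=((z>.106)&(z<.127)&(abs(W[...,1]-.164)<.02)&(W[...,0]>.466)&(W[...,0]<.545))
p=W[m]; print(m.sum(),p.min(0).round(4),p.max(0).round(4))
b=p[p[:,0]>.476]
for lo in np.arange(.466,.545,.01):
    e=p[(p[:,0]>lo)&(p[:,0]<lo+.01)]
    if len(e): print(round(lo,3),len(e),'y',np.percentile(e[:,1],[2,98]).round(4),'zmax',np.percentile(e[:,2],95).round(4))
E
```

```text
t 15.13 pos [0.4479 0.1564 0.0985] psi 0.77 zax [ 0.005 -0.341 -0.94 ] F [ 1.1 -0.8 -1.5] w 0.0341 gf 20.0 q [ 0.32  0.58  1.81 -0.42  0.91  2.17]
bore [0.4493 0.1631 0.1168] x dir yaw 0.77 pitch 0.04 roll z [ 0.005 -0.341 -0.94 ]
3922 [0.4688 0.1582 0.1109] [0.545  0.1708 0.1214]
0.466 224 y [0.1589 0.1692] zmax 0.1197
0.476 456 y [0.1588 0.1694] zmax 0.1199
0.486 480 y [0.159  0.1696] zmax 0.1198
0.496 502 y [0.1593 0.1697] zmax 0.12
0.506 515 y [0.1596 0.17  ] zmax 0.1199
0.516 575 y [0.1593 0.1702] zmax 0.1198
0.526 598 y [0.1589 0.1703] zmax 0.1198
0.536 572 y [0.1595 0.1704] zmax 0.1199
```

>>> send_rows:
  increments: [0, 0, 0, 0, 0.06, -0.15, 0.25, 0, 0, 0, 0.3, 0, 0, 0.25, 0, 0, 0, 0.3, 0, 0, 0.25, 0, 0, 0, 0.3, 0.01, 0, 0.25, 0, 0, 0, 0.3, 0, 0, 0.25, 0, 0, 0, 0.3, 0, 0, 0.25, 0, 0, 0, 0.3, 0.01, 0, 0.25, 0, 0, 0, 0, 0, 0, 0.25]

```text
time: 15.85
position: [0.4665, 0.1574, 0.0965]
tool_rot: [0.985, 0.007, 0.002, 0.173]
ft_force: [0.1, 0.4, -1.2]
grip_width: 0.0338
grip_force: 20.0
```

```bash
python3 - <<'E'
from h import *
bore()
E
```

```text
t 15.85 pos [0.4665 0.1574 0.0965] psi 0.79 zax [ 0.006 -0.342 -0.94 ] F [ 0.1  0.4 -1.2] w 0.0338 gf 20.0 q [ 0.31  0.6   1.77 -0.42  0.93  2.15]
bore [0.4679 0.1641 0.1148] x dir yaw 0.79 pitch 0.07 roll z [ 0.006 -0.342 -0.94 ]
```

No force, and the guide is about 10 mm onto the bar. Advancing along leg 1.

>>> send_rows:
  increments: [0, 0, 0, 0.5, 0.01, 0, 0.25, 0, 0, 0, 0.5, 0, 0, 0.25, 0, 0, 0, 0.5, 0.01, 0, 0.25, 0, 0, 0, 0.5, 0.01, 0, 0.25, 0, 0, 0, 0.5, 0, 0, 0.25, 0, 0, 0, 0.5, 0.01, 0, 0.25, 0, 0, 0, 0.5, 0.01, 0, 0.25, 0, 0, 0, 0.5, 0, 0, 0.25, 0, 0, 0, 0.5, 0.01, 0, 0.25, 0, 0, 0, 0.5, 0.01, 0, 0.25, 0, 0, 0, 0.5, 0, 0, 0.25, 0, 0, 0, 0.5, 0.01, 0, 0.25, 0, 0, 0, 0, 0, 0, 0.25]

```text
time: 16.93
position: [0.5271, 0.1582, 0.0965]
tool_rot: [0.985, 0.007, 0.002, 0.173]
ft_force: [0.3, 0.2, -0.6]
grip_width: 0.0337
grip_force: 20.0
```

```bash
python3 - <<'E'
from h import *
bore(); c=cam('wrist','w8.png'); np.savez('w8.npz',**c); W=cloud(c); z=W[...,2]
m=((z>.112)&(z<.126)&(W[...,0]>.54)&(W[...,1]>.15)&(W[...,1]<.29)&(W[...,0]<.66)).astype(np.uint8); n,l,s,ce=cv2.connectedComponentsWithStats(m); i=1+np.argmax(s[1:,4]); p=W[l==i]; print(s[i],p.min(0).round(3),p.max(0).round(3))
a=np.radians(70.8); d=np.array([np.cos(a),np.sin(a)]); nn=np.array([-d[1],d[0]])
be=np.array([.5962,.1986]); t=(p[:,:2]-be)@d; e=(p[:,:2]-be)@nn
for lo in np.arange(0,.1,.008):
    k=(t>lo)&(t<lo+.008)
    if k.sum()>5: print('leg2 t',round(lo,3),k.sum(),'lat',np.percentile(e[k],[3,97]).round(4),'z',np.percentile(p[k,2],95).round(4))
ctr=np.array([.549,.2151]); q=p[:,:2]-ctr; ang=np.degrees(np.arctan2(q[:,0],-q[:,1])); r=np.hypot(*q.T)
for lo in range(0,72,12):
    k=(ang>lo)&(ang<lo+12)
    if k.sum()>5: print('arc',lo,k.sum(),np.percentile(r[k],[3,97]).round(4))
E
```

```text
t 16.93 pos [0.5271 0.1582 0.0965] psi 0.79 zax [ 0.006 -0.341 -0.94 ] F [ 0.3  0.2 -0.6] w 0.0337 gf 20.0 q [ 0.28  0.65  1.63 -0.4   0.99  2.09]
bore [0.5284 0.1649 0.1149] x dir yaw 0.79 pitch 0.1 roll z [ 0.006 -0.341 -0.94 ]
[   0   34  269  196 9622] [0.54  0.16  0.112] [0.623 0.264 0.122]
leg2 t 0.0 541 lat [-0.0051  0.006 ] z 0.12
leg2 t 0.008 585 lat [-0.005   0.0061] z 0.1202
leg2 t 0.016 625 lat [-0.005   0.0061] z 0.12
leg2 t 0.024 678 lat [-0.005   0.0061] z 0.1201
leg2 t 0.032 726 lat [-0.005   0.0061] z 0.1201
leg2 t 0.04 783 lat [-0.0049  0.0061] z 0.12
leg2 t 0.048 846 lat [-0.0049  0.0062] z 0.1201
leg2 t 0.056 921 lat [-0.0049  0.0062] z 0.1201
leg2 t 0.064 365 lat [-0.005   0.0062] z 0.12
arc 0 454 [0.0444 0.0551]
arc 12 476 [0.0443 0.0551]
arc 24 511 [0.0442 0.0553]
arc 36 545 [0.0442 0.0551]
arc 48 600 [0.0441 0.0551]
arc 60 650 [0.044 0.055]
```

The arc and leg 2 match my model within 0.5 mm. Going into the first half of the bend.

>>> send_rows:
  increments: [0, 0, 0, 0.43, 0.01, 0, 0.25, 0, 0, 0, 0.43, 0.01, 0, 0.25, 0, 0, 0, 0.43, 0, 0, 0.25, 0, 0, 0, 0.43, 0.01, 0, 0.25, 0, 0, 0, 0.41, 0, 0, 0.25, 0, 0, 0.0873, 0.494, 0.016, 0, 0.25, 0, 0, 0.0873, 0.49, 0.059, 0, 0.25, 0, 0, 0.0873, 0.483, 0.102, 0, 0.25, 0, 0, 0.0873, 0.473, 0.144, 0, 0.25, 0, 0, 0.0873, 0.458, 0.184, 0, 0.25, 0, 0, 0.0873, 0.441, 0.223, 0, 0.25, 0, 0, 0.0873, 0.419, 0.261, 0, 0.25, 0, 0, 0, 0, 0, 0, 0.25]

```text
time: 18.07
position: [0.5792, 0.1681, 0.0964]
tool_rot: [0.937, 0.303, 0.053, 0.165]
ft_force: [0.3, -0.2, -1.2]
grip_width: 0.034
grip_force: 20.0
```

```bash
cat >> h.py <<'E'
def onarc():
    b,M=bore(); q=b[:2]-[.549,.2151]; print('arc angle',np.degrees(np.arctan2(q[0],-q[1])).round(2),'r',np.hypot(*q).round(4))
    be=np.array([.5962,.1986]); a=np.radians(70.8); d=np.array([np.cos(a),np.sin(a)]); print('leg2 t',((b[:2]-be)@d).round(4),'lat',((b[:2]-be)@[-d[1],d[0]]).round(4))
E
python3 - <<'E'
from h import *
onarc()
E
```

```text
t 18.07 pos [0.5792 0.1681 0.0964] psi 35.88 zax [ 0.2   -0.277 -0.94 ] F [ 0.3 -0.2 -1.2] w 0.034 gf 20.0 q [ 0.27  0.64  1.67 -0.48  0.77  1.55]
bore [0.5765 0.1744 0.1147] x dir yaw 35.88 pitch -0.03 roll z [ 0.2   -0.277 -0.94 ]
arc angle 34.02 r 0.0491
leg2 t -0.0293 lat 0.0107
```

>>> send_rows:
  increments: [0, 0, 0.0873, 0.425, 0.3, 0, 0.25, 0, 0, 0.0873, 0.395, 0.33, 0, 0.25, 0, 0, 0.0873, 0.36, 0.361, 0, 0.25, 0, 0, 0.0873, 0.32, 0.389, 0, 0.25, 0, 0, 0.0873, 0.285, 0.414, 0, 0.25, 0, 0, 0.0873, 0.245, 0.436, 0, 0.25, 0, 0, 0.0855, 0.2, 0.454, 0, 0.25, 0, 0, 0, 0.03, 0.09, 0, 0.25, 0, 0, 0, 0, 0, 0, 0.25]

```text
time: 18.82
position: [0.6021, 0.1958, 0.0965]
tool_rot: [0.804, 0.568, 0.1, 0.142]
ft_force: [-0.5, -0.3, -1.4]
grip_width: 0.0338
grip_force: 20.0
```

```bash
python3 - <<'E'
from h import *
onarc()
E
```

```text
t 18.82 pos [0.6021 0.1958 0.0965] psi 70.49 zax [ 0.322 -0.114 -0.94 ] F [-0.5 -0.3 -1.4] w 0.0338 gf 20.0 q [ 0.23  0.61  1.73 -0.37  0.53  0.87]
bore [0.5963 0.1994 0.1148] x dir yaw 70.49 pitch 0.01 roll z [ 0.322 -0.114 -0.94 ]
arc angle 71.64 r 0.0499
leg2 t 0.0008 lat 0.0002
```

>>> send_rows:
  increments: [0, 0, 0, 0.158, 0.453, 0, 0.25, 0, 0, 0, 0.158, 0.453, 0, 0.25, 0, 0, 0, 0.158, 0.453, 0, 0.25, 0, 0, 0, 0.158, 0.453, 0, 0.25, 0, 0, 0, 0.158, 0.453, 0, 0.25, 0.0287, 0.0824, 0, 0, 0.508, -0.03, 0.25, 0.0287, 0.0824, 0, 0, 0.508, -0.03, 0.25, 0.0287, 0.0824, 0, 0, 0.508, -0.03, 0.25, 0.0287, 0.0824, 0, 0, 0.508, -0.03, 0.25, 0, 0, 0, 0.158, 0.453, 0, 0.25, 0, 0, 0, 0.158, 0.453, 0, 0.25, 0, 0, 0, 0.158, 0.453, 0, 0.25, 0, 0, 0, 0.158, 0.453, 0, 0.25, 0, 0, 0, 0.12, 0.35, 0, 0.25, 0, 0, 0, 0, 0, 0, 0.25]

```text
time: 20.07
position: [0.6171, 0.2621, 0.0954]
tool_rot: [0.815, 0.579, 0.0, 0.0]
ft_force: [-0.6, -0.0, -0.8]
grip_width: 0.0339
grip_force: 20.0
```

```bash
python3 - <<'E'
from h import *
onarc()
E
```

```text
t 20.07 pos [0.6171 0.2621 0.0954] psi 70.81 zax [ 0.001 -0.    -1.   ] F [-0.6 -0.  -0.8] w 0.0339 gf 20.0 q [ 0.24  0.71  1.4  -0.    1.03  0.57]
bore [0.6176 0.2635 0.1149] x dir yaw 70.81 pitch -0.0 roll z [ 0.001 -0.    -1.   ]
arc angle 125.21 r 0.0839
leg2 t 0.0683 lat 0.0012
```

>>> send_rows:
  increments: [0, 0, 0, 0.08, 0.11, 0, 0.25, 0, 0, 0, 0.033, 0.094, 0, 0.25, 0, 0, 0, 0.033, 0.094, 0, 0.25, 0, 0, 0, 0.033, 0.094, 0, 0.25, 0, 0, 0, 0.033, 0.094, 0, 0.25, 0, 0, 0, 0, 0, 0, 0.25]

```text
time: 20.57
position: [0.6197, 0.2656, 0.0953]
tool_rot: [0.816, 0.579, -0.0, 0.0]
ft_force: [-0.3, 0.4, -1.5]
grip_width: 0.0336
grip_force: 20.0
```

>>> send_rows:
  increments: [0, 0, 0, 0.025, 0.07, 0, 0.25, 0, 0, 0, 0.025, 0.07, 0, 0.25, 0, 0, 0, 0.025, 0.07, 0, 0.25, 0, 0, 0, 0, 0, 0, 0.25]

```text
time: 20.9
position: [0.6201, 0.2668, 0.0953]
tool_rot: [0.815, 0.579, -0.001, 0.001]
ft_force: [-0.4, -2.9, -0.4]
grip_width: 0.0336
grip_force: 20.0
```

Contact with the collar (about 3 N). Lowering slightly, releasing and rising.

>>> send_rows:
  increments: [0, 0, 0, 0, 0, -0.25, 0.25, 0, 0, 0, 0, 0, 0, 0.55, 0, 0, 0, 0, 0, 0, 0.55, 0, 0, 0, 0, 0, 0, 0.55, 0, 0, 0, 0, 0, 0, 0.55, 0, 0, 0, 0, 0, 1.5, 0.55, 0, 0, 0, 0, 0, 3, 0.55, 0, 0, 0, 0, 0, 3.5, 0.55, 0, 0, 0, 0, 0, 3.5, 0.55, 0, 0, 0, 0, 0, 3.5, 0.55, 0, 0, 0, 0, 0, 3.5, 0.55, 0, 0, 0, 0, 0, 3, 0.55]

```text
time: 21.9
position: [0.6207, 0.2681, 0.3108]
tool_rot: [0.815, 0.579, 0.001, 0.0]
ft_force: [0.7, -0.3, 0.1]
grip_width: 0.0478
grip_force: 0.0
```

```bash
python3 - <<'E'
from h import *
st(); c=cam('wrist','w9.png'); W=cloud(c); 
p=W.reshape(-1,3); q=p[(abs(p[:,0]-.62)<.04)&(abs(p[:,1]-.267)<.05)&(p[:,2]>.11)&(p[:,2]<.16)]
m=((W[...,2]>.128)&(W[...,2]<.148)&(abs(W[...,0]-.62)<.04)&(abs(W[...,1]-.267)<.04)).astype(np.uint8); n,l,s,ce=cv2.connectedComponentsWithStats(m)
for i in range(1,n):
    if s[i,4]>60:
        e=W[l==i]; print(s[i],np.median(e,0).round(4),[np.round(x,1) for x in cv2.minAreaRect(e[:,:2].astype(np.float32)*1000)])
# pin, from initial images (top at z ~.016-.02)
for f in('top0.npz','w1.npz'):
    c=dict(np.load(f)); W=cloud(c); b=c['image'].astype(int)
    m=((W[...,2]>.007)&(W[...,2]<.026)&(W[...,1]<-.38)&(W[...,1]>-.48)&(W[...,0]>.42)&(W[...,0]<.64)&(b[...,2]-b[...,0]<45)).astype(np.uint8); n,l,s,ce=cv2.connectedComponentsWithStats(m); i=1+np.argmax(s[1:,4]); e=W[l==i]
    r=cv2.minAreaRect(e[:,:2].astype(np.float32)*1000); print(f,s[i],[np.round(x,1) for x in r],np.median(e,0).round(4))
E
```

```text
t 21.9 pos [0.6207 0.2681 0.3108] psi 70.73 zax [ 0.003  0.001 -1.   ] F [ 0.7 -0.3  0.1] w 0.0478 gf 0.0 q [0.24 0.51 1.16 0.   1.47 0.58]
[241 155  31  26 635] [0.6215 0.2686 0.1341] [array([622.1, 270.3]), array([26.8, 33.3]), np.float64(71.6)]
top0.npz [362 174  17  54 176] [array([ 527.2, -435. ]), array([183.1,  18.4]), np.float64(10.1)] [ 0.5259 -0.4367  0.0154]
w1.npz [114 165  38  73 881] [array([ 479.9, -443.5]), array([93. , 20.3]), np.float64(13.9)] [ 0.4713 -0.4452  0.0134]
```

The guide is home at (0.6215, 0.2686) and resting on the bar. Next I'll check clearances round the pin, since the motor spindle is close to it.

```bash
python3 - <<'E'
from h import *
for f in('top0.npz','side0.npz'):
    w=cloud(dict(np.load(f))).reshape(-1,3)
    for lo in np.arange(-.35,-.29,.01):
        e=w[(w[:,2]>.05)&(w[:,2]<.3)&(w[:,0]>.45)&(w[:,0]<.64)&(w[:,1]>=lo)&(w[:,1]<lo+.01)]
        if len(e)>2: print(f,round(lo,3),len(e),e.min(0).round(3),e.max(0).round(3))
c=dict(np.load('top0.npz'));W=cloud(c); b=c['image'].astype(int)
m=((W[...,2]>.007)&(W[...,2]<.026)&(W[...,1]<-.38)&(W[...,1]>-.48)&(W[...,0]>.42)&(W[...,0]<.64)&(b[...,2]-b[...,0]<45)).astype(np.uint8); n,l,s,ce=cv2.connectedComponentsWithStats(m); i=1+np.argmax(s[1:,4])
P=np.array([ray(c,x,y,.015)[:2] for y,x in np.argwhere(l==i)]); print([np.round(x,1) for x in cv2.minAreaRect(P.astype(np.float32)*1000)])
vx,vy,x,y=cv2.fitLine(P.astype(np.float32),cv2.DIST_HUBER,0,.01,.01).ravel(); print(np.degrees(np.arctan(vy/vx)),x,y)
c=dict(np.load('side0.npz'));W=cloud(c)
m=((W[...,2]>.006)&(W[...,2]<.026)&(W[...,1]<-.40)&(W[...,1]>-.48)&(W[...,0]>.42)&(W[...,0]<.64)); e=W[m]; print('side',m.sum(),[np.round(x,1) for x in cv2.minAreaRect(e[:,:2].astype(np.float32)*1000)])
E
```

```text
top0.npz -0.34 11 [ 0.561 -0.337  0.153] [ 0.575 -0.33   0.159]
top0.npz -0.33 17 [ 0.56  -0.33   0.147] [ 0.571 -0.32   0.162]
top0.npz -0.32 21 [ 0.452 -0.319  0.058] [ 0.573 -0.31   0.165]
top0.npz -0.31 24 [ 0.452 -0.308  0.055] [ 0.577 -0.3    0.168]
top0.npz -0.3 63 [ 0.452 -0.3    0.057] [ 0.592 -0.29   0.185]
side0.npz -0.34 44 [ 0.556 -0.338  0.147] [ 0.571 -0.331  0.162]
side0.npz -0.33 31 [ 0.556 -0.33   0.153] [ 0.57  -0.321  0.163]
side0.npz -0.32 73 [ 0.45 -0.32  0.05] [ 0.572 -0.31   0.169]
side0.npz -0.31 148 [ 0.451 -0.31   0.05 ] [ 0.573 -0.3    0.179]
side0.npz -0.3 261 [ 0.45  -0.3    0.061] [ 0.588 -0.29   0.183]
[array([ 527.7, -436.2]), array([183.5,  18.9]), np.float64(10.7)]
10.722105 0.52702427 -0.43667367
side 657 [array([ 518.3, -436.8]), array([ 61.3, 198.7]), np.float64(87.3)]
```

>>> send_rows:
  increments: [0, 0, -0.0524, -0.48, -3.52, 0, 0.5, 0, 0, -0.0524, -0.48, -3.52, 0, 0.5, 0, 0, -0.0524, -0.48, -3.52, 0, 0.5, 0, 0, -0.0524, -0.48, -3.52, 0, 0.5, 0, 0, -0.0524, -0.48, -3.52, 0, 0.5, 0, 0, -0.0524, -0.48, -3.52, 0, 0.5, 0, 0, -0.0524, -0.48, -3.52, 0, 0.5, 0, 0, -0.0524, -0.48, -3.52, 0, 0.5, 0, 0, -0.0524, -0.48, -3.52, 0, 0.5, 0, 0, -0.0524, -0.48, -3.52, 0, 0.5, 0, 0, -0.0524, -0.48, -3.52, 0, 0.5, 0, 0, -0.0524, -0.48, -3.52, 0, 0.5, 0, 0, -0.0524, -0.48, -3.52, 0, 0.5, 0, 0, -0.0524, -0.48, -3.52, 0, 0.5, 0, 0, -0.0524, -0.48, -3.52, 0, 0.5, 0, 0, -0.0524, -0.48, -3.52, 0, 0.5, 0, 0, -0.0524, -0.48, -3.52, 0, 0.5, 0, 0, -0.0524, -0.48, -3.52, 0, 0.5, 0, 0, -0.0524, -0.48, -3.52, 0, 0.5, 0, 0, -0.0524, -0.48, -3.52, 0, 0.5]

```text
time: 23.62
position: [0.5241, -0.4379, 0.3076]
tool_rot: [0.996, 0.092, 0.0, -0.0]
ft_force: [1.0, 0.5, 0.9]
grip_width: 0.0435
grip_force: 0.0
```

>>> send_rows:
  increments: [0, 0, 0, 0, 0, -2.5, 0.4, 0, 0, 0, 0, 0, -3, 0.4, 0, 0, 0, 0, 0, -3, 0.4, 0, 0, 0, 0, 0, -3, 0.4, 0, 0, 0, 0, 0, -3, 0.4, 0, 0, 0, 0, 0, -3, 0.4, 0, 0, 0, 0, 0, -1, 0.4, 0, 0, 0, 0, 0, 0, 0.4, 0, 0, 0, 0, 0, 0, 0.4]

```text
time: 24.37
position: [0.5247, -0.4366, 0.123]
tool_rot: [0.996, 0.093, -0.0, 0.0]
ft_force: [0.1, -0.7, 0.5]
grip_width: 0.0347
grip_force: 0.0
```

```bash
python3 - <<'E'
from h import *
o=st(); c=cam('wrist','w10.png'); np.savez('w10.npz',**c); W=cloud(c); b=c['image'].astype(int)
m=((W[...,2]>.006)&(W[...,2]<.026)&(abs(W[...,1]+.437)<.06)&(b[...,2]-b[...,0]<45)&(b.min(2)>50)).astype(np.uint8); n,l,s,ce=cv2.connectedComponentsWithStats(m)
for i in range(1,n):
    if s[i,4]>150:
        e=W[l==i]; r=cv2.minAreaRect(e[:,:2].astype(np.float32)*1000); f=cv2.fitLine(e[:,:2].astype(np.float32),cv2.DIST_HUBER,0,.01,.01).ravel()
        print(s[i],[np.round(x,1) for x in r],'line',np.degrees(np.arctan2(f[1],f[0])).round(2),f[2:].round(4),'z',np.percentile(e[:,2],[50,90]).round(4))
E
```

```text
t 24.37 pos [ 0.5247 -0.4366  0.123 ] psi 10.68 zax [-0. -0. -1.] F [ 0.1 -0.7  0.5] w 0.0347 gf 0.0 q [-0.86  0.69  1.35 -0.    1.1   0.53]
[ 246   73   24  193 2647] [array([ 532.5, -436.7]), array([175.9,  18.9]), np.float64(10.7)] line 10.62 [ 0.5428 -0.4345] z [0.0136 0.0176]
```

>>> send_rows:
  increments: [0, 0, 0, 0, -0.13, -2.5, 0.4, 0, 0, 0, 0, 0, -2.5, 0.4, 0, 0, 0, 0, 0, -2.5, 0.4, 0, 0, 0, 0, 0, -2.5, 0.4, 0, 0, 0, 0, 0, -1.5, 0.4, 0, 0, 0, 0, 0, -0.8, 0.4, 0, 0, 0, 0, 0, -0.5, 0.4, 0, 0, 0, 0, 0, -0.3, 0.4, 0, 0, 0, 0, 0, 0, 0.4, 0, 0, 0, 0, 0, 0, 0.4]

```text
time: 25.25
position: [0.525, -0.4385, -0.0069]
tool_rot: [0.996, 0.093, 0.0, 0.001]
ft_force: [0.1, -0.2, -0.4]
grip_width: 0.035
grip_force: 0.0
```

>>> send_rows:
  increments: [0, 0, 0, 0, 0, -0.2, 0.4, 0, 0, 0, 0, 0, -0.2, 0.4, 0, 0, 0, 0, 0, 0, 0.05, 0, 0, 0, 0, 0, 0, 0.05, 0, 0, 0, 0, 0, 0, 0.05, 0, 0, 0, 0, 0, 0, 0.05, 0, 0, 0, 0, 0, 0, 0.05, 0, 0, 0, 0, 0, 0, 0.05, 0, 0, 0, 0, 0, 0, 0.05]
  newtons: 45

```text
time: 26.0
position: [0.5244, -0.4378, -0.0122]
tool_rot: [0.996, 0.093, -0.0, 0.0]
ft_force: [0.4, -0.3, 0.8]
grip_width: 0.0106
grip_force: 45.0
```

>>> send_rows:
  increments: [0, 0, 0, 0, 0, 1, 0.05, 0, 0, 0, 0, 0, 2, 0.05, 0, 0, 0, 0, 0, 3, 0.05, 0, 0, 0, 0, 0, 3, 0.05, 0, 0, 0, 0, 0, 3, 0.05, 0, 0, 0, 0, 0, 0, 0.05]

```text
time: 26.5
position: [0.5275, -0.4411, 0.1154]
tool_rot: [0.996, 0.093, 0.004, 0.005]
ft_force: [0.1, -1.2, -0.9]
grip_width: 0.0107
grip_force: 45.0
```

```bash
python3 - <<'E'
from h import *
o=st(); p=o['position']; c=cam('wrist','w11.png'); np.savez('w11.npz',**c); W=cloud(c); b=c['image'].astype(int)
a=np.radians(10.68); v=W-p; X=np.stack([v[...,0]*np.cos(a)+v[...,1]*np.sin(a),-v[...,0]*np.sin(a)+v[...,1]*np.cos(a),v[...,2]],-1)
m=(X[...,0]>.013)&(X[...,0]<.12)&(abs(X[...,1])<.03)&(X[...,2]>-.04)&(X[...,2]<.06)
e=X[m]; print(m.sum())
for lo in np.arange(.01,.11,.01):
    k=(e[:,0]>lo)&(e[:,0]<lo+.01)
    if k.sum()>5: print(round(lo,2),k.sum(),'lat',np.percentile(e[k,1],[2,98]).round(4),'z',np.percentile(e[k,2],[5,50,95]).round(4),'xmax',e[k,0].max().round(4))
E
```

```text
t 26.5 pos [ 0.5275 -0.4411  0.1154] psi 10.68 zax [ 0.008 -0.01  -1.   ] F [ 0.1 -1.2 -0.9] w 0.0107 gf 45.0 q [-0.86  0.71  1.35 -0.    1.07  0.53]
5166
0.01 316 lat [-0.0054  0.0062] z [0.0216 0.0256 0.0271] xmax 0.02
0.02 464 lat [-0.0053  0.0061] z [0.0221 0.0258 0.0273] xmax 0.03
0.03 476 lat [-0.0052  0.0061] z [0.0223 0.0259 0.0273] xmax 0.04
0.04 492 lat [-0.0051  0.0059] z [0.0227 0.026  0.0274] xmax 0.05
0.05 554 lat [-0.0055  0.0063] z [0.0215 0.0258 0.0274] xmax 0.06
0.06 572 lat [-0.0054  0.0062] z [0.0219 0.026  0.0276] xmax 0.0699
0.07 612 lat [-0.0053  0.0061] z [0.0227 0.0261 0.0277] xmax 0.08
0.08 980 lat [-0.0087  0.0096] z [0.0243 0.0305 0.0321] xmax 0.09
0.09 700 lat [-0.009   0.0099] z [0.0294 0.031  0.0321] xmax 0.096
```

The pin is held in line with the tool; its middle is 2.7 mm ahead of the TCP and its axis about 22 mm above it. Carrying it over the grinder to the clips.

>>> send_rows:
  increments: [0, 0, 0, 0, 0, 3.6, 0.05, 0, 0, 0, 0, 0, 3.6, 0.05, 0, 0, 0, 0, 0, 3.6, 0.05, 0, 0, 0, 0, 0, 3.6, 0.05, 0, 0, 0, 0, 0, 3.6, 0.05, 0, 0, 0, 0, 0, 3.6, 0.05]

```text
time: 27.05
position: [0.5233, -0.4366, 0.3234]
tool_rot: [0.996, 0.093, -0.001, -0.002]
ft_force: [0.2, -0.1, -2.2]
grip_width: 0.0109
grip_force: 45.0
```

>>> send_rows:
  increments: [0, 0, 0.07, -0.34, 3.39, 0, 0.05, 0, 0, 0.07, -0.34, 3.39, 0, 0.05, 0, 0, 0.07, -0.34, 3.39, 0, 0.05, 0, 0, 0.07, -0.34, 3.39, 0, 0.05, 0, 0, 0.07, -0.34, 3.39, 0, 0.05, 0, 0, 0.07, -0.34, 3.39, 0, 0.05, 0, 0, 0.07, -0.34, 3.39, 0, 0.05, 0, 0, 0.07, -0.34, 3.39, 0, 0.05, 0, 0, 0.07, -0.34, 3.39, 0, 0.05, 0, 0, 0.07, -0.34, 3.39, 0, 0.05, 0, 0, 0.07, -0.34, 3.39, 0, 0.05, 0, 0, 0.07, -0.34, 3.39, 0, 0.05, 0, 0, 0.07, -0.34, 3.39, 0, 0.05, 0, 0, 0.07, -0.34, 3.39, 0, 0.05, 0, 0, 0.07, -0.34, 3.39, 0, 0.05, 0, 0, 0.07, -0.34, 3.39, 0, 0.05, 0, 0, 0.07, -0.34, 3.39, 0, 0.05, 0, 0, 0.07, -0.34, 3.39, 0, 0.05, 0, 0, 0.07, -0.34, 3.39, 0, 0.05, 0, 0, 0.07, -0.34, 3.39, 0, 0.05]

```text
time: 28.72
position: [0.4546, 0.2416, 0.3222]
tool_rot: [0.7, 0.714, -0.002, -0.001]
ft_force: [0.4, -0.9, -1.7]
grip_width: 0.0106
grip_force: 45.0
```

>>> send_rows:
  increments: [0, 0, 0, 0, 0, -2, 0.05, 0, 0, 0, 0, 0, -3, 0.05, 0, 0, 0, 0, 0, -3, 0.05, 0, 0, 0, 0, 0, -3, 0.05, 0, 0, 0, 0, 0, -2, 0.05, 0, 0, 0, 0, 0, 0, 0.05, 0, 0, 0, 0, 0, 0, 0.05]

```text
time: 29.3
position: [0.4546, 0.2398, 0.1921]
tool_rot: [0.702, 0.713, -0.002, -0.001]
ft_force: [0.3, -0.2, -1.2]
grip_width: 0.0104
grip_force: 45.0
```

```bash
python3 - <<'E'
from h import *
o=st(); p=o['position']; c=cam('wrist','w12.png'); np.savez('w12.npz',**c); W=cloud(c)
z=W[...,2]
m=((z>.118)&(z<.132)&(abs(W[...,0]-.458)<.04)&(abs(W[...,1]-.246)<.06)).astype(np.uint8); n,l,s,ce=cv2.connectedComponentsWithStats(m)
for i in range(1,n):
    if s[i,4]>30: e=W[l==i]; print('clip',s[i].tolist(),np.percentile(e,[3,97],axis=0).round(4).tolist())
M=Ro.from_quat(o['tool_rot']).as_matrix(); X=(W-p)@M; X[...,2]*=-1
k=(X[...,0]>.013)&(X[...,0]<.12)&(abs(X[...,1])<.03)&(X[...,2]>.0)&(X[...,2]<.05); e=X[k]
for lo in np.arange(.02,.1,.02):
    j=(e[:,0]>lo)&(e[:,0]<lo+.01); print('pin',round(lo,2),j.sum(),np.percentile(e[j,1],[2,98]).round(4),np.percentile(e[j,2],95).round(4),e[j,0].max())
E
```

```text
t 29.3 pos [0.4546 0.2398 0.1921] psi 90.88 zax [-0.005 -0.002 -1.   ] F [ 0.3 -0.2 -1.2] w 0.0104 gf 45.0 q [ 0.27  0.4   1.72 -0.    1.03  0.25]
clip [268, 143, 13, 17, 166] [[0.4631, 0.2727, 0.1212], [0.4719, 0.2827, 0.1286]]
clip [239, 147, 4, 11, 44] [[0.4415, 0.2733, 0.1254], [0.4438, 0.2809, 0.1283]]
clip [268, 219, 11, 10, 63] [[0.4646, 0.215, 0.1201], [0.4711, 0.2219, 0.126]]
pin 0.02 465 [-0.0056  0.0059] 0.0271 0.02998852450111199
pin 0.04 507 [-0.0054  0.0057] 0.0272 0.049985162457976455
pin 0.06 574 [-0.0057  0.006 ] 0.0272 0.06999752309737292
pin 0.08 988 [-0.0093  0.0092] 0.0316 0.0899991017062517
```

>>> send_rows:
  increments: [0, 0, 0, 0.32, -0.33, -1.5, 0.05, 0, 0, 0, 0, 0, -2, 0.05, 0, 0, 0, 0, 0, -2, 0.05, 0, 0, 0, 0, 0, -1.2, 0.05, 0, 0, 0, 0, 0, -0.5, 0.05, 0, 0, 0, 0, 0, 0, 0.05, 0, 0, 0, 0, 0, 0, 0.05]

```text
time: 29.93
position: [0.4607, 0.2373, 0.123]
tool_rot: [0.702, 0.713, 0.001, 0.001]
ft_force: [-0.5, 0.5, -2.1]
grip_width: 0.0106
grip_force: 45.0
```

>>> send_rows:
  increments: [0, 0, 0, 0, 0, -0.3, 0.05, 0, 0, 0, 0, 0, 0, 0.05]

```text
time: 30.1
position: [0.4602, 0.2372, 0.1196]
tool_rot: [0.702, 0.713, 0.001, 0.001]
ft_force: [0.3, -0.2, -1.3]
grip_width: 0.0103
grip_force: 45.0
```

```bash
python3 - <<'E'
from h import *
o=st(); p=o['position']; c=cam('wrist','w13.png'); W=cloud(c); st()
z=W[...,2]; M=Ro.from_quat(o['tool_rot']).as_matrix(); X=(W-p)@M; X[...,2]*=-1
# clip jaw B and pin in world
m=((z>.112)&(z<.1315)&(abs(W[...,0]-.458)<.03)&(abs(W[...,1]-.277)<.012)).astype(np.uint8); n,l,s,ce=cv2.connectedComponentsWithStats(m)
for i in range(1,n):
    if s[i,4]>30: e=W[l==i]; print('clip',s[i].tolist(),np.percentile(e,[3,97],axis=0).round(4).tolist())
k=(abs(W[...,1]-.29)<.03)&(z>.135)&(z<.16)&(abs(W[...,0]-.46)<.02); e=W[k]
for lo in(.26,.28,.30): j=abs(e[:,1]-lo)<.005; print('pin y',lo,j.sum(),np.percentile(e[j,0],[2,98]).round(4),np.percentile(e[j,2],95).round(4))
r=c['image'][60:330,130:400]; cv2.imwrite('pics/w13c.png',cv2.resize(r,(600,600),interpolation=cv2.INTER_CUBIC)[:,:,::-1])
E
```

```text
t 30.1 pos [0.4602 0.2372 0.1196] psi 90.89 zax [ 0.002  0.    -1.   ] F [ 0.3 -0.2 -1.3] w 0.0103 gf 45.0 q [ 0.26  0.51  1.78 -0.    0.85  0.24]
t 30.15 pos [0.46   0.2372 0.1195] psi 90.89 zax [ 0.001 -0.    -1.   ] F [ 0.4 -0.3 -1.4] w 0.0107 gf 45.0 q [ 0.26  0.51  1.78 -0.    0.85  0.24]
clip [221, 155, 22, 24, 390] [[0.442, 0.2721, 0.1204], [0.4523, 0.2827, 0.1281]]
clip [268, 157, 12, 20, 188] [[0.4664, 0.2737, 0.1218], [0.4721, 0.2814, 0.1282]]
pin y 0.26 233 [0.4542 0.4656] 0.1469
pin y 0.28 498 [0.4541 0.4652] 0.1468
pin y 0.3 571 [0.4535 0.4651] 0.1467
```

View pics/w13c.png

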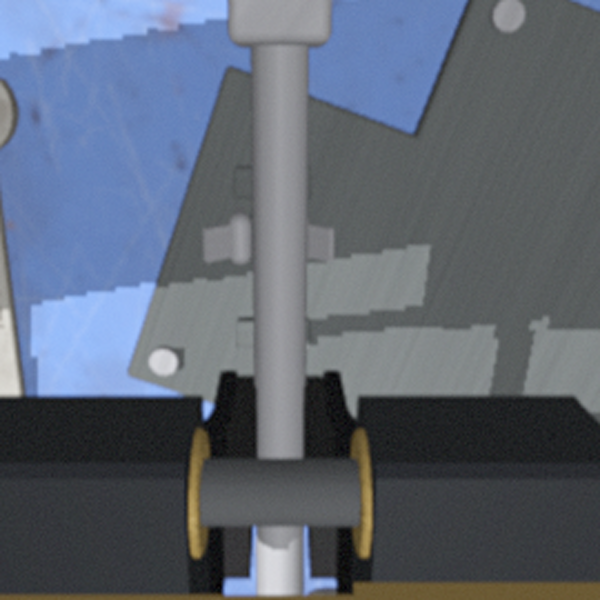

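The pin (253–308) sits about 2.5 mm to the +x side of the clip jaws (203–333). I'll correct that, then press down in steps.

>>> send_rows:
  increments: [0, 0, 0, -0.23, 0, 0, 0.05, 0, 0, 0, 0, 0, -0.5, 0.05, 0, 0, 0, 0, 0, -0.4, 0.05, 0, 0, 0, 0, 0, -0.2, 0.05, 0, 0, 0, 0, 0, 0, 0.05]

```text
time: 30.57
position: [0.4566, 0.2368, 0.107]
tool_rot: [0.702, 0.713, -0.001, -0.0]
ft_force: [-0.0, -0.2, -1.0]
grip_width: 0.0107
grip_force: 45.0
```

>>> send_rows:
  increments: [0, 0, 0, 0, 0, -0.2, 0.05, 0, 0, 0, 0, 0, -0.2, 0.05, 0, 0, 0, 0, 0, 0, 0.05]

```text
time: 30.82
position: [0.4576, 0.2371, 0.1037]
tool_rot: [0.702, 0.713, 0.0, 0.0]
ft_force: [0.6, 0.4, -1.1]
grip_width: 0.0107
grip_force: 45.0
```

>>> send_rows:
  increments: [0, 0, 0, 0, 0, -0.2, 0.05, 0, 0, 0, 0, 0, -0.2, 0.05, 0, 0, 0, 0, 0, -0.2, 0.05, 0, 0, 0, 0, 0, 0, 0.05]

```text
time: 31.15
position: [0.4577, 0.2373, 0.0983]
tool_rot: [0.702, 0.712, 0.001, 0.0]
ft_force: [-0.5, 0.2, 2.9]
grip_width: 0.0104
grip_force: 45.0
```

>>> send_rows:
  increments: [0, 0, 0, 0, 0, -0.2, 0.05, 0, 0, 0, 0, 0, -0.15, 0.05, 0, 0, 0, 0, 0, 0, 0.05]

```text
time: 31.4
position: [0.4575, 0.237, 0.0937]
tool_rot: [0.702, 0.713, 0.0, 0.0]
ft_force: [0.8, 0.7, -2.2]
grip_width: 0.0105
grip_force: 45.0
```

```bash
python3 - <<'E'
from h import *
o=st(); c=cam('wrist','w14.png'); W=cloud(c); z=W[...,2]
e=W[(abs(W[...,1]-.29)<.04)&(z>.1)&(z<.14)&(abs(W[...,0]-.458)<.012)]
for lo in(.26,.265,.29,.30,.31): j=abs(e[:,1]-lo)<.004; print('pin y',lo,j.sum(),np.percentile(e[j,0],[2,98]).round(4),np.percentile(e[j,2],[50,95]).round(4))
e=W[(z>.1)&(z<.14)&(abs(W[...,0]-.458)<.015)&(W[...,1]>.3)]; print('head end y',e[:,1].max(),np.percentile(e[e[:,1]>.325][:,2],[50,95]))
E
```

```text
t 31.4 pos [0.4575 0.237  0.0937] psi 90.89 zax [ 0.001 -0.    -1.   ] F [ 0.8  0.7 -2.2] w 0.0105 gf 45.0 q [ 0.26  0.55  1.81 -0.    0.78  0.25]
pin y 0.26 373 [0.4515 0.463 ] [0.1193 0.1209]
pin y 0.265 376 [0.4515 0.4629] [0.1193 0.1209]
pin y 0.29 430 [0.4508 0.4622] [0.1193 0.1209]
pin y 0.3 453 [0.4508 0.4625] [0.1192 0.1208]
pin y 0.31 476 [0.4508 0.4622] [0.1193 0.1207]
head end y 0.33319248838016063 [0.12410051 0.12529511]
```

It snapped past the jaws. Pressing the last millimetre onto the seats.

>>> send_rows:
  increments: [0, 0, 0, 0, 0, -0.1, 0.05, 0, 0, 0, 0, 0, 0, 0.05]

```text
time: 31.62
position: [0.4567, 0.2368, 0.0927]
tool_rot: [0.702, 0.713, -0.001, -0.0]
ft_force: [0.4, -0.1, -1.7]
grip_width: 0.0106
grip_force: 45.0
```

>>> send_rows:
  increments: [0, 0, 0, 0, 0, -0.1, 0.05, 0, 0, 0, 0, 0, 0, 0.05]

```text
time: 31.78
position: [0.4567, 0.2368, 0.0925]
tool_rot: [0.702, 0.713, -0.001, -0.0]
ft_force: [-0.6, -0.5, 2.6]
grip_width: 0.0104
grip_force: 45.0
```

>>> send_rows:
  increments: [0, 0, 0, 0, 0, 0, 0.3, 0, 0, 0, 0, 0, 0, 0.4, 0, 0, 0, 0, 0, 0, 0.4, 0, 0, 0, 0, 0, 0, 0.4, 0, 0, 0, 0, 0, 0, 0.4, 0, 0, 0, 0, 0, 1, 0.4, 0, 0, 0, 0, 0, 2, 0.4, 0, 0, 0, 0, 0, 3, 0.4, 0, 0, 0, 0, 0, 3, 0.4, 0, 0, 0, 0, 0, 3, 0.4, 0, 0, 0, 0, 0, 3, 0.4, 0, 0, 0, 0, 0, 3, 0.4, 0, 0, 0, 0, 0, 0, 0.4]

```text
time: 32.87
position: [0.4609, 0.2382, 0.2792]
tool_rot: [0.702, 0.713, 0.006, 0.004]
ft_force: [0.2, 0.3, 0.8]
grip_width: 0.0349
grip_force: 0.0
```

```bash
python3 - <<'E'
from h import *
o=st(); c=cam('wrist','w15.png'); W=cloud(c); z=W[...,2]; b=c['image']
m=((z>.108)&(z<.130)&(abs(W[...,0]-.457)<.0105)&(W[...,1]>.13)&(W[...,1]<.35)); e=W[m]
print('pin y range',np.percentile(e[:,1],[0.2,99.8]).round(4))
for lo in(.18,.20,.235,.25,.26,.30,.32):
    j=(abs(e[:,1]-lo)<.004)
    if j.sum()>5: print(lo,j.sum(),np.percentile(e[j,0],[2,98]).round(4),np.percentile(e[j,2],95).round(4))
t=cam('top','t15.png'); T=cloud(t); q=T[(T[...,2]>.128)&(T[...,2]<.142)&(abs(T[...,0]-.62)<.03)&(abs(T[...,1]-.268)<.03)]; print('guide',len(q),np.median(q,0).round(4) if len(q) else '')
m=((z>.128)&(z<.146)&(abs(W[...,0]-.62)<.04)&(abs(W[...,1]-.268)<.04)); print('guide wrist',m.sum(),np.median(W[m],0).round(4) if m.sum() else '')
cv2.imwrite('pics/f.png',np.hstack([cv2.resize(b,(400,300)),cv2.resize(t['image'][140:250,120:267],(400,300),interpolation=cv2.INTER_CUBIC)])[:,:,::-1])
E
```

```text
t 32.87 pos [0.4609 0.2382 0.2792] psi 90.9 zax [ 0.013  0.003 -1.   ] F [0.2 0.3 0.8] w 0.0349 gf 0.0 q [ 0.26  0.29  1.61 -0.    1.23  0.25]
pin y range [0.1483 0.3331]
0.18 73 [0.4522 0.4633] 0.1196
0.2 76 [0.452 0.463] 0.1196
0.235 93 [0.4507 0.4625] 0.1197
0.25 93 [0.4506 0.4623] 0.1198
0.26 90 [0.4506 0.4621] 0.1199
0.3 102 [0.4504 0.4615] 0.1198
0.32 136 [0.4472 0.464 ] 0.1238
guide 59 [0.6281 0.2646 0.1347]
guide wrist 834 [0.6196 0.2687 0.1339]
```

View pics/f.png

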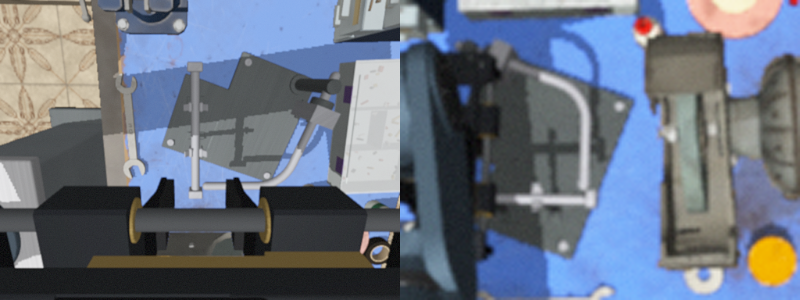

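The left panel shows the pin in both clips with the guide against the collar; the right panel shows the same from above. The pin is level, its middle about 5 mm off lengthwise, and the robot is clear.

```bash
python3 -c "
from h import *
print(robot.hand_in())"
```

```text
the job is handed in; nothing more can be done
None
```

I handed the job in with the guide block against the stop collar and the keeper pin in both clips (level, about 5 mm off centre lengthwise by camera); hand_in returned no verdict, and the fingertips measured about 15 mm short of the reported TCP, not 8 mm beyond it as described, so I used the measured offset.

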